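Temperature-check the tool batteries and put them on charge

ROBOT

A 6-joint arm with a two-finger parallel gripper is mounted at the origin on the work surface. World frame = base frame: x ahead of the robot, y to its left, z up, the work surface at z = 0. Lengths are in m, angles in rad, forces in N, time in s.
With the tool pointing down it reaches from about 0.375 to 0.9 m from the base axis. Payload 3.1 kg.
Tool frame: the origin (TCP) lies midway between the tips of the shut fingers; the grasp point (between the pads) lies 19 mm behind it; z points along the fingers, y is the line along which they close (so a half turn about z gives the same grasp; the last joint's range is limited). The gripper opens to 87 mm and grips with 3 to 60 N. Pads are 19 mm wide; open, the fingers measure 117 mm over their backs; the gripper's body (75 mm by 190 mm) begins 51 mm behind the grasp point.
Start: joints at [1.073, 0.527, 1.433, -0, 1.181, -0.178], TCP at [0.196, 0.593, 0.223] pointing down, gripper open.
Joint ranges: [-3.08, 3.08], [-0.75, 2.2], [0.22, 2.44], [-1.43, 4.57], [0, 2.65], [-2.85, 2.85]. Speed limits (rad/s): [2.79, 2.79, 3.14, 3.14, 3.14, 3.14].

INTERFACE

Orientations are given as a unit quaternion [x, y, z, w].
In Python, from rig import robot gives the robot as it stands.
- The arm moves only by the shell command python3 -m jog 'ROWS' [FORCE]. ROWS is a JSON object of lists of equal length, an entry for each row: "dp": the shift along the tool's x, y, z in mm, a list of three; "delta_rot": the turn, a rotation vector about the tool's x, y, z in rad, a list of three; "gripper": the opening, from -1 (shut) to 1 (fully open). A call has 1 to 12 rows; each row is the pose to reach, as a shift and turn from the pose commanded when the call began, along the tool's axes at that moment; what a row does not reach only later rows make up. A row lasts 1/10 s, in which the tool goes at most 50 mm and 8.59 degrees, less where a joint would pass 70% of its speed; a pose out of reach is approached as far as the arm can. A call with a gripper value outside its range is refused whole. The fingers move at their own pace and stop on an object; FORCE is the grip in N (left out, the last holds). Time passes only in rows, so rows that repeat a pose let the fingers close. It gives the time, the measured TCP pose, the force, the opening and the grip force at its end, in the units of the state.
- robot.get_obs(): the state, without advancing time (a new reading comes with each control period).
- robot.camera(name): name is "scene" or "top" or "wrist"; returns the picture (400x640x3 uint8, red, green, blue); there is no depth.
- robot.camera_model(name): a dict with "fx", "fy", "cx", "cy" (pixels), "xyz" and "orientation" of the camera in the world; the wrist camera has in their place "T_tool_cam" (4x4, takes a point from camera to tool coordinates, whose origin is the TCP and whose axes are the flange's). Camera axes: x right, y down, z forward; pixel columns grow to the right and rows downward; lengths in m; the calibration is good to about 2 mm. A picture is of the moment at which its call begins: read the wrist's pose just before it. camera_model takes no time and is no camera call.
- robot.hand_in(): hands the job in; it is judged then, once.
Trained networks look in the newest picture that a camera, given by its name, has taken for a name from the list of things; names that differ only in an ending like _2 or _b are one class to them, and where a whole thing is asked for, a point or a joint stands for the part that bears it (a point fixed in the world has none). Each returns a list of dicts, best first, with "score" (0 to 1); they miss things now and then, are a little off and sometimes report something else, mostly with a low value. They report only what shows in the picture. A call takes as long as a camera call.
- robot.search_frame(name, camera): "rect" ([left, top, right, bottom] in pixels, round what is visible of it).
The state is a dict: "time": time; "q": joint angles; "joint_velocities": joint speeds; "joint_torque": joint torques, N m; "position": TCP position; "tool_rot": TCP orientation; "ft_force": force on the tool from outside, world axes, zero at the start; "moment": the same for the moment, N m; "grip_width": finger opening in m; "grip_force": force on a finger pad.
Only numpy, scipy, OpenCV 4.12 (cv2) and the standard library are available. Lean on these libraries where they do the work, as an engineer would, in place of code of your own. Each camera call takes 0.05 s, during which the arm holds its last target. There are 200 camera calls.

TASK

Before the tool batteries go on charge, check that they have cooled: lift the infrared thermometer off its two hooks and, working from the robot's left to its right, aim it down at the middle of the pale rating plate on each battery pack where it lies, lens some 10 to 15 cm away, and hold it steady there for a good two seconds. Hang the thermometer back across its two hooks, and put every pack flat into a charger bay of its own, front end first, slid in under the hood until you feel it fully home against the stop. Do not disturb the other things on the bench.

Things in the scene. Friction and masses are not known exactly. Their poses are not given: they have to be found in the camera images.
- thermometer: Pistol-shaped infrared thermometer, 0.25 kg. Origin: middle of the barrel's width and height, over the handle. x: the way it looks, y: its left, z: up, away from the handle. Black flat-sided barrel 40 mm wide (y), 44 mm high, from 62 mm behind the origin to 78 mm ahead, then a 12 mm lens tube. Grip it from above across the barrel at the origin; it balances there.
- lens (a point): Front of the thermometer's lens, 90 mm ahead of its origin on the barrel's axis; same axes. It measures along its +x axis.
- handle_end (a point): End of the thermometer's handle (34 x 28 mm thick, below the barrel, leaning back 0.15 rad): 12 mm behind and 124 mm below its origin.
- hookboard: Fixed low plywood tool board on the bench: 260 mm wide (y), 18 mm thick, 125 mm high. Origin: middle of its underside; front is -x, z up. Two steel J-hooks (8 mm rod) at y = -46 and +46 mm stick out of the front: level from x = -19 to -79 mm, upper side at z = 135 mm, then turned up to z = 154 mm at x = -81 mm.
- hang (a point): Where the thermometer's origin is when it hangs (x = -45, y = 0, z = 157 mm on the hookboard; axes of the board): barrel level and along the board's y, lying across both hooks, handle down between them. It starts so, nose to the robot's left.
- charger: Fixed three-bay battery charger, grey plastic, all bays empty at the start. Origin: bench level under the middle bay; x from the open front into the bays, z up. 283 mm wide (y), from x = -120 to +102 mm. Bays side by side, 90 mm apart. Each: a flat deck 25 mm above the bench between guide strips 14 mm high and 77 mm apart, open on top as far as the hood.
- hood_edge (a point): Lower front edge of the hood over the back of the bays, at the middle bay: x = 35, z = 76 mm on the charger (the hood's top is at 91 mm). A pack is laid on the deck short of this edge, front to +x, and slid in under the hood to the stop; it stays by its weight.
- bay1 (a point): Left-hand bay of the charger (seen from the robot; y = 90 mm): point on the deck in the bay's middle, on the rigid stop hidden under the hood, x = 70 mm on the charger; axes of the charger. A pack fully home has its front end here, its origin 65 mm before it.
- bay2 (a point): Middle bay of the charger (seen from the robot; y = 0 mm): point on the deck in the bay's middle, on the rigid stop hidden under the hood, x = 70 mm on the charger; axes of the charger. A pack fully home has its front end here, its origin 65 mm before it.
- bay3 (a point): Right-hand bay of the charger (seen from the robot; y = -90 mm): point on the deck in the bay's middle, on the rigid stop hidden under the hood, x = 70 mm on the charger; axes of the charger. A pack fully home has its front end here, its origin 65 mm before it.
- pack1: Battery pack, the leftmost of up to three in a row from the robot's left to its right (2 or 3 are there). Black slab 130 mm long (x), 70 mm wide (y), 46 mm high, 0.4 to 0.65 kg, with a grey grip ridge on top. Origin: middle of the underside; +x: its front, the end with contact slots. At first it lies flat, front away from the robot.
- pack1_plate (a point): Centre of the pale rating plate (40 x 50 mm) on the flat top of pack1 ahead of the ridge, 38 mm ahead of the pack's origin and 46 mm above its underside; axes of the pack. Behind it is the grip ridge, taken across its sides from above: 44 mm wide (y), from x = -50 to +10 mm and from 46 to 66 mm above the underside.
- pack2: Battery pack, the middle of up to three in a row from the robot's left to its right (2 or 3 are there). Black slab 130 mm long (x), 70 mm wide (y), 46 mm high, 0.4 to 0.65 kg, with a grey grip ridge on top. Origin: middle of the underside; +x: its front, the end with contact slots. At first it lies flat, front away from the robot.
- pack2_plate (a point): Centre of the pale rating plate (40 x 50 mm) on the flat top of pack2 ahead of the ridge, 38 mm ahead of the pack's origin and 46 mm above its underside; axes of the pack. Behind it is the grip ridge, taken across its sides from above: 44 mm wide (y), from x = -50 to +10 mm and from 46 to 66 mm above the underside.
- pack3: Battery pack, the rightmost of up to three in a row from the robot's left to its right (2 or 3 are there). Black slab 130 mm long (x), 70 mm wide (y), 46 mm high, 0.4 to 0.65 kg, with a grey grip ridge on top. Origin: middle of the underside; +x: its front, the end with contact slots. At first it lies flat, front away from the robot.
- pack3_plate (a point): Centre of the pale rating plate (40 x 50 mm) on the flat top of pack3 ahead of the ridge, 38 mm ahead of the pack's origin and 46 mm above its underside; axes of the pack. Behind it is the grip ridge, taken across its sides from above: 44 mm wide (y), from x = -50 to +10 mm and from 46 to 66 mm above the underside.
- wrench: Bystander: open-ended wrench 190 mm long lying on the bench near the robot. Not part of the job. Origin: its underside.
- screwdriver: Bystander: screwdriver 200 mm long lying near the robot. Not part of the job. Origin: its underside.
- hammer: Bystander: hammer 290 mm long lying on the right of the bench. Not part of the job. Origin: its underside.
- jar: Bystander: glass jar 72 mm across, 100 mm high, at the back between hookboard and charger. Not part of the job. Origin: its underside.
- mug: Bystander: blue mug 80 mm across, 92 mm high, front left of the bench. Not part of the job. Origin: its underside.
- tape: Bystander: yellow tape measure 70 x 36 mm, 66 mm high, between the packs and the charger, nearer the robot. Not part of the job. Origin: its underside.

How it is judged:
By the outcome, as a careful person would: the job done as asked, in the order asked, and still so for the second after the job is handed in, with the robot touching nothing.
Of pack1, pack2, pack3 only 2 to 3 are there at a start; the rules pass over those that are not, and their reading is None.
At some moment in a run one of pack1, pack2, pack3 may be knocked a few centimetres aside while the robot is not near it.
It also fails if it takes over 210 s, if anything falls off the work surface, if the arm or the gripper's body presses on something with over 40 N, if the wrist force passes 120 N, or if a joint passes its speed limit or range.

## Working session

There is one attempt and no reset: what is moved stays moved. The work goes in short steps, Python scripts to look and compute and a shell command to move; the robot and the scene stay as the last step left them, time stands still between calls to the robot, and variables do not carry over. Pictures are saved under pics/ and viewed, at most 14 in all, crops included, and the job is handed in when it is done.

```bash
ls; mkdir -p pics; python3 - <<'E'
from rig import robot
import cv2,numpy as np
for c in("scene","top"):
    im=robot.camera(c); cv2.imwrite(f"pics/{c}0.png",im[:,:,::-1])
    m=robot.camera_model(c); print(c,m)
    for n in ["thermometer","hookboard","charger","pack1","pack1_plate","lens","hood_edge","tape","jar","mug"]:
        print(n,[(np.round(d["rect"]).tolist(),round(d["score"],2)) for d in robot.search_frame(n,c)][:4])
print(robot.camera_model("wrist")); print(robot.get_obs())
E
```

```text
pics
scene {'fx': 375.05930684520655, 'fy': 375.05930684520655, 'cx': 320.00364479972535, 'cy': 202.16469412450638, 'xyz': array([1.16941385, 0.70032734, 0.79705414]), 'orientation': array([ 0.33043512,  0.8233303 , -0.43240859, -0.16112933])}
thermometer [([253.0, 190.0, 286.0, 232.0], 0.6), ([310.0, 166.0, 333.0, 194.0], 0.54)]
hookboard [([224.0, 198.0, 282.0, 283.0], 0.78), ([279.0, 193.0, 309.0, 222.0], 0.7)]
charger [([327.0, 240.0, 451.0, 336.0], 0.62), ([225.0, 198.0, 293.0, 281.0], 0.6)]
pack1 [([301.0, 210.0, 342.0, 240.0], 0.83), ([259.0, 169.0, 299.0, 197.0], 0.71), ([278.0, 192.0, 308.0, 222.0], 0.55)]
pack1_plate [([303.0, 208.0, 345.0, 240.0], 0.74)]
lens [([254.0, 189.0, 289.0, 237.0], 0.73)]
hood_edge [([326.0, 238.0, 453.0, 337.0], 0.57)]
tape [([393.0, 210.0, 407.0, 235.0], 0.57)]
jar [([277.0, 253.0, 306.0, 299.0], 0.7), ([426.0, 211.0, 466.0, 251.0], 0.67), ([388.0, 208.0, 409.0, 238.0], 0.53)]
mug [([426.0, 211.0, 468.0, 249.0], 0.65)]
top {'fx': 399.75275152207297, 'fy': 399.75275152207297, 'cx': 325.24838879857475, 'cy': 208.27444896370585, 'xyz': array([ 0.42
[... 1343 characters left out ...]
time': 1.1, 'q': array([ 1.07250443e+00,  5.27513755e-01,  1.43270634e+00, -1.55743974e-05,
        1.18139770e+00, -1.78488938e-01]), 'joint_velocities': array([ 0.00045506,  0.00084972, -0.00099447,  0.00096194, -0.00060939,
        0.00200343]), 'joint_torque': array([ 1.06745672e-04, -4.40031695e+01, -1.76991302e+01,  6.34921761e-02,
        5.02073695e-02,  2.42481576e-05]), 'position': array([0.19644381, 0.59329682, 0.22253791]), 'tool_rot': array([ 1.59218024e-01,  9.87243445e-01, -1.42492705e-05,  2.62260049e-06]), 'ft_force': array([-0.51574943, -0.14382947, -1.01959922]), 'moment': array([ 0.01659198,  0.00052278, -0.03567322]), 'grip_force': 0.0, 'grip_width': 0.08713467772407447}
```

```bash
python3 - <<'E'
import cv2
im=cv2.imread("pics/top0.png")[110:310,150:450]
cv2.imwrite("pics/top0c.png",cv2.resize(im,(800,533),interpolation=cv2.INTER_CUBIC))
im=cv2.imread("pics/scene0.png")[130:345,200:500]
cv2.imwrite("pics/scene0c.png",cv2.resize(im,(800,573),interpolation=cv2.INTER_CUBIC))
E
```

```text
(no output)
```

View pics/top0c.png

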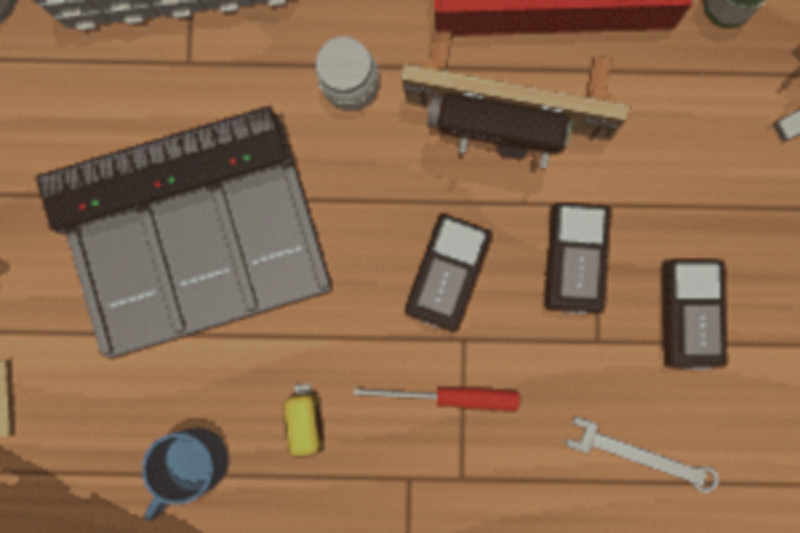

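View pics/scene0c.png

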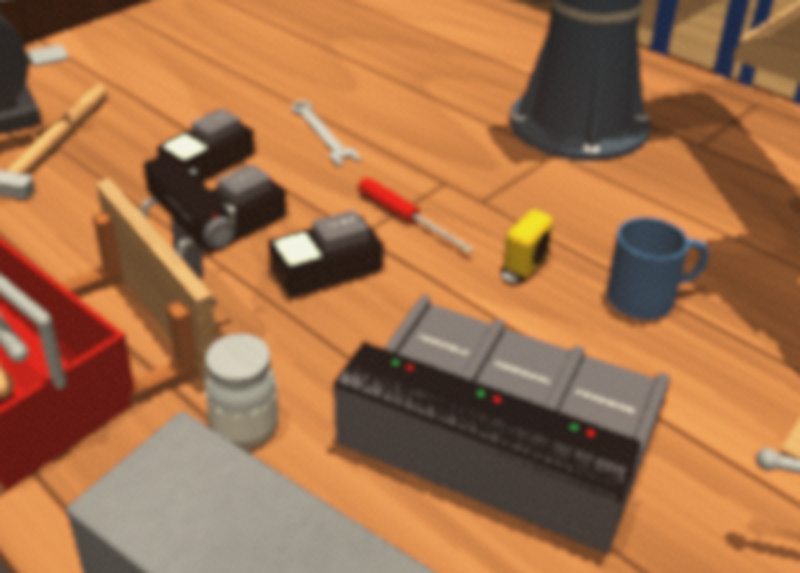

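The top view shows three packs (crop plates near (461,241), (581,224), (698,281)). The charger is at left with its front edge from (110,356) to (330,290). The thermometer hangs on the board at (500,122), nose left. The scene view agrees.

```bash
cat > h.py <<'E'
import numpy as np, cv2
from scipy.spatial.transform import Rotation as R
from rig import robot
def camT(name,obs=None):
    m=robot.camera_model(name); T=np.eye(4)
    if name=="wrist":
        o=obs or robot.get_obs(); B=np.eye(4); B[:3,:3]=R.from_quat(o["tool_rot"]).as_matrix(); B[:3,3]=o["position"]; T=B@m["T_tool_cam"]
    else: T[:3,:3]=R.from_quat(m["orientation"]).as_matrix(); T[:3,3]=m["xyz"]
    return m,T
def unproj(uv,z,mT):
    m,T=mT; uv=np.atleast_2d(uv).astype(float)
    d=np.c_[(uv[:,0]-m["cx"])/m["fx"],(uv[:,1]-m["cy"])/m["fy"],np.ones(len(uv))]@T[:3,:3].T
    z=np.broadcast_to(z,len(uv)); s=(z-T[2,3])/d[:,2]; return T[:3,3]+s[:,None]*d
def proj(P,mT):
    m,T=mT; c=(np.atleast_2d(P)-T[:3,3])@T[:3,:3]; return np.c_[m["fx"]*c[:,0]/c[:,2]+m["cx"],m["fy"]*c[:,1]/c[:,2]+m["cy"]]
def snap(name,f=None):
    o=robot.get_obs(); im=robot.camera(name)
    if f: cv2.imwrite(f"pics/{f}.png",im[:,:,::-1])
    return im,camT(name,o)
def down(yaw): # tool down with tool x at angle yaw
    c,s=np.cos(yaw),np.sin(yaw); return np.array([[c,s,0],[s,-c,0],[0,0,-1.]])
def delta(p,M):
    o=robot.get_obs(); A=R.from_quat(o["tool_rot"]).as_matrix()
    print("dp",np.round(A.T@(np.array(p)-o["position"])*1000,1).tolist(),"rot",np.round(R.from_matrix(A.T@M).as_rotvec(),4).tolist(),"q",np.round(o["q"],2).tolist(),"t",round(o["time"],1))
E
python3 - <<'E'
from h import *
mT=camT("top"); f=lambda x,y:(x/2.6667+150-.3,y/2.6667+110-.3)
pl=unproj([f(461,241),f(581,224),f(698,281)],.046,mT); ri=unproj([f(441,288),f(580,272),f(703,330)],.066,mT)
for a,b in zip(pl,ri):
    d=a-b; print("plate",a.round(3),"ridge",b.round(3),"yaw",np.arctan2(d[1],d[0]).round(3))
L,Rr=unproj([f(402,68),f(628,105)],.125,mT); print("board top corners",L.round(3),Rr.round(3))
print("barrel",unproj([f(437,108),f(566,134)],.179,mT).round(3))
c=unproj([f(110,356),f(330,290)],[.03,.03],mT); print("charger front",c.round(3), c.mean(0))
print("hood top back",unproj([f(38,176),f(272,107),],.091,mT).round(3))
E
```

```text
plate [ 0.55  -0.031  0.046] ridge [ 0.493 -0.008  0.066] yaw -0.371
plate [ 0.573 -0.174  0.046] ridge [ 0.514 -0.171  0.066] yaw -0.05
plate [ 0.508 -0.314  0.046] ridge [ 0.449 -0.315  0.066] yaw 0.024
board top corners [0.738 0.04  0.125] [ 0.7   -0.216  0.125]
barrel [[ 0.681 -0.002  0.179]
 [ 0.655 -0.141  0.179]]
charger front [[0.407 0.385 0.03 ]
 [0.49  0.125 0.03 ]] [0.44823098 0.25534389 0.03      ]
hood top back [[0.612 0.457 0.091]
 [0.698 0.191 0.091]]
```

```bash
python3 -c "
from h import *
delta([.60,-.09,.36],down(1.424))"
```

```text
dp [-597.9, -521.8, -137.4] rot [-0.0, 0.0, 1.3978] q [1.07, 0.53, 1.43, -0.0, 1.18, -0.18] t 1.1
```

```bash
python3 -m jog '{"dp":[[0,0,-100],[-50,-45,-137],[-100,-85,-137],[-150,-130,-137],[-200,-175,-137],[-250,-218,-137],[-300,-260,-137],[-350,-305,-137],[-380,-330,-137],[-410,-358,-137],[-440,-384,-137],[-470,-410,-137]],"delta_rot":[[0,0,0.1],[0,0,0.2],[0,0,0.3],[0,0,0.4],[0,0,0.5],[0,0,0.6],[0,0,0.7],[0,0,0.8],[0,0,0.9],[0,0,1.0],[0,0,1.1],[0,0,1.2]],"gripper":[1,1,1,1,1,1,1,1,1,1,1,1]}'; python3 -c "
from h import *
delta([.60,-.09,.36],down(1.424))"
```

```text
time: 2.3
position: [0.4639, 0.1402, 0.3591]
tool_rot: [0.69, 0.723, 0.0, 0.0]
ft_force: [0.5, 0.6, -0.9]
grip_width: 0.0869
grip_force: 0.0
dp [-236.3, 125.2, -0.9] rot [0.0009, -0.0003, 0.1935] q [0.06, 0.19, 1.58, 0.0, 1.38, 0.02] t 2.3
```

```bash
python3 -m jog '{"dp":[[-40,20,0],[-80,40,0],[-120,62,0],[-160,84,0],[-200,105,0],[-236,125,0],[-236,125,0],[-236,125,0],[-236,125,0]],"delta_rot":[[0,0,0.03],[0,0,0.06],[0,0,0.1],[0,0,0.13],[0,0,0.16],[0,0,0.19],[0,0,0.19],[0,0,0.19],[0,0,0.19]],"gripper":[1,1,1,1,1,1,1,1,1]}'; python3 - <<'E'
from h import *
im,mT=snap("wrist","w1"); 
for n in ["thermometer","hookboard","pack1"]: print(n,[(np.round(d["rect"]).tolist(),round(d["score"],2)) for d in robot.search_frame(n,"wrist")])
cv2.imwrite("pics/w1b.png",cv2.resize(im[:,:,::-1],(800,500)))
print(proj([.667,-.08,.179],mT)); print(robot.get_obs()["q"].round(3))
E
```

```text
time: 3.2
position: [0.5994, -0.0863, 0.3586]
tool_rot: [0.754, 0.657, -0.0, -0.001]
ft_force: [-1.0, 1.0, -0.2]
grip_width: 0.0876
grip_force: 0.0
thermometer [([355.0, 99.0, 398.0, 226.0], 0.84), ([98.0, 22.0, 170.0, 67.0], 0.22)]
hookboard [([341.0, 70.0, 446.0, 253.0], 0.89), ([214.0, 0.0, 339.0, 55.0], 0.2)]
pack1 [([237.0, 274.0, 310.0, 312.0], 0.74), ([256.0, 199.0, 334.0, 246.0], 0.73), ([227.0, 112.0, 306.0, 166.0], 0.69), ([218.0, 0.0, 335.0, 50.0], 0.52)]
[[374.62415619 175.14272252]]
[-0.327  0.38   1.298  0.     1.463 -0.189]
```

View pics/w1b.png

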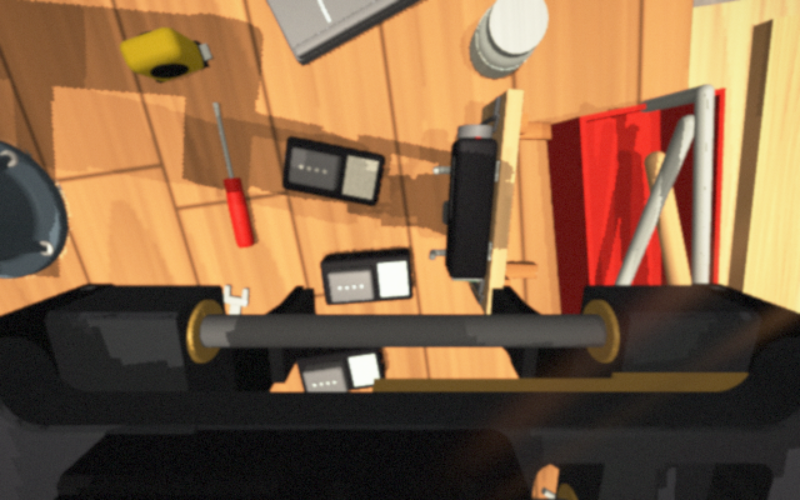

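```bash
python3 -c "
from h import *
delta([.667,-.08,.275],down(1.424))"
```

```text
dp [15.2, 65.9, 84.2] rot [0.0003, -0.0, 0.0095] q [-0.33, 0.38, 1.3, 0.0, 1.46, -0.19] t 3.4
```

```bash
python3 -m jog '{"dp":[[8,33,42],[15,66,84],[15,66,84],[15,66,84],[15,66,84],[15,66,84]],"delta_rot":[[0,0,0],[0,0,0.01],[0,0,0.01],[0,0,0.01],[0,0,0.01],[0,0,0.01]],"gripper":[1,1,1,1,1,1]}'; python3 - <<'E'
from h import *
im,mT=snap("wrist","w2"); np.save("w2T.npy",mT[1])
g=im[40:310,200:500,::-1]; cv2.imwrite("pics/w2b.png",cv2.resize(g,None,fx=2,fy=2,interpolation=cv2.INTER_CUBIC))
a=np.array(unproj([[0,0]],.179,mT)); print(proj([.667,-.08,.179],mT))
E
```

```text
time: 4.0
position: [0.6677, -0.0817, 0.2775]
tool_rot: [0.758, 0.653, 0.001, 0.002]
ft_force: [-0.1, 0.1, -1.2]
grip_width: 0.0871
grip_force: 0.0
[[318.86285605 202.38182092]]
```

View pics/w2b.png

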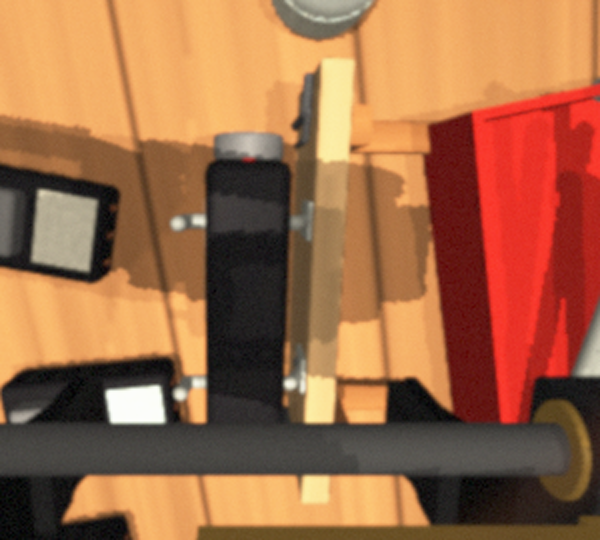

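```bash
python3 - <<'E'
from h import *
mT=(robot.camera_model("wrist"),np.load("w2T.npy")); f=lambda x,y:(x/2+200-.25,y/2+40-.25)
P=unproj([f(206,164),f(290,164),f(208,410),f(286,410)],.179,mT); print(P.round(4))
a=(P[0]+P[1])/2;b=(P[2]+P[3])/2;u=(a-b)/np.linalg.norm(a-b);print("axis yaw",np.arctan2(u[1],u[0]),"w",np.linalg.norm(P[0]-P[1]),np.linalg.norm(P[2]-P[3]),"origin",(a-u*.078).round(4))
H=unproj([f(180,220),f(182,388)],.154,mT);print(H.round(4),np.linalg.norm(H[0]-H[1])); v=H[0]-H[1];t=np.arctan2(v[1],v[0]);print("hook yaw",t,H.mean(0)+.036*np.array([np.sin(t),-np.cos(t),0]))
B=unproj([f(320,60),f(302,503),f(354,60)],.125,mT);print(B.round(4)); v=B[0]-B[1];print(np.arctan2(v[1],v[0]),np.linalg.norm(v))
o=(a-u*.078); delta([o[0],o[1],.142],down(np.arctan2(u[1],u[0])))
E
```

```text
[[ 0.664  -0.0043  0.179 ]
 [ 0.7011 -0.0099  0.179 ]
 [ 0.6455 -0.121   0.179 ]
 [ 0.6841 -0.1268  0.179 ]]
axis yaw 1.4199776361119563 w 0.037531390235003126 0.03901320817367937 origin [ 0.6708 -0.0842  0.179 ]
[[ 0.6452 -0.0281  0.154 ]
 [ 0.6305 -0.1165  0.154 ]] 0.08961990953026645
hook yaw 1.4055953002705943 [ 0.67333669 -0.07821231  0.154     ]
[[ 0.7276  0.0399  0.125 ]
 [ 0.687  -0.2144  0.125 ]
 [ 0.745   0.0373  0.125 ]]
1.412502061793496 0.2574747213705619
dp [-1.9, 2.9, 135.5] rot [0.004, 0.0007, 0.0017] q [-0.29, 0.54, 1.24, -0.0, 1.35, -0.14] t 4.0
```

```bash
python3 -m jog '{"dp":[[0,3,40],[0,3,80],[0,3,105],[0,3,120],[0,3,134],[0,3,134],[0,3,134],[0,3,134]],"delta_rot":[[0,0,0.005],[0,0,0.01],[0,0,0.01],[0,0,0.01],[0,0,0.01],[0,0,0.01],[0,0,0.01],[0,0,0.01]],"gripper":[1,1,1,1,1,1,1,1]}'; python3 -c "
from h import *
delta([.671,-.082,.142],down(1.412))"
```

```text
time: 4.85
position: [0.6717, -0.0823, 0.1425]
tool_rot: [0.761, 0.649, 0.001, 0.001]
ft_force: [0.3, 0.1, -0.4]
grip_width: 0.0868
grip_force: 0.0
dp [0.2, -0.7, 0.5] rot [0.0033, 0.0004, -0.0002] q [-0.29, 0.68, 1.37, -0.0, 1.09, -0.13] t 4.8
```

Well aligned: close and record the pose.

```bash
python3 -m jog '{"dp":[[0,0,0],[0,0,0],[0,0,0],[0,0,0],[0,0,0],[0,0,0],[0,0,0],[0,0,0],[0,0,0],[0,0,0]],"delta_rot":[[0,0,0],[0,0,0],[0,0,0],[0,0,0],[0,0,0],[0,0,0],[0,0,0],[0,0,0],[0,0,0],[0,0,0]],"gripper":[-1,-1,-1,-1,-1,-1,-1,-1,-1,-1]}' 35; python3 -c "
from rig import robot; o=robot.get_obs(); print(o['position'],o['tool_rot'],o['grip_width'],o['grip_force'],o['ft_force'])"
```

```text
time: 5.85
position: [0.6701, -0.082, 0.1406]
tool_rot: [0.761, 0.649, -0.0, -0.0]
ft_force: [-1.2, 0.0, 0.7]
grip_width: 0.0401
grip_force: 35.0
[ 0.67012522 -0.08196432  0.14063823] [ 7.61030858e-01  6.48715522e-01 -3.07523406e-04 -3.31981319e-04] 0.0400668345017906 34.991072681732476 [-1.1724078   0.04167108  0.7462362 ]
```

```bash
python3 -m jog '{"dp":[[0,0,-10],[0,0,-25],[0,0,-45],[0,0,-70],[0,0,-100],[0,0,-130],[0,0,-160],[0,0,-190],[0,0,-190],[0,0,-190]],"delta_rot":[[0,0,0],[0,0,0],[0,0,0],[0,0,0],[0,0,0],[0,0,0],[0,0,0],[0,0,0],[0,0,0],[0,0,0]],"gripper":[-1,-1,-1,-1,-1,-1,-1,-1,-1,-1]}'; python3 - <<'E'
from h import *
mT=(robot.camera_model("wrist"),np.load("w2T.npy"))
print("pack1 plate w2",unproj([(64/2+200,231/2+40)],.046,mT).round(4), "p2 plate front edge mid", unproj([(163/2+200,404/2+40)],.046,mT).round(4))
im,t=snap("top","t1"); cv2.imwrite("pics/t1b.png",cv2.resize(im[110:310,240:440,::-1],(600,600)))
M=np.array([[0,1,0],[0,0,-1],[-1,0,0]],float) # x down,y fwd,z right
print(robot.search_frame("pack1_plate","top"))
delta([.56,-.05,.33],M)
E
```

```text
time: 6.85
position: [0.6705, -0.0819, 0.3314]
tool_rot: [0.761, 0.649, 0.001, 0.001]
ft_force: [0.2, -0.0, -3.0]
grip_width: 0.0398
grip_force: 35.0
pack1 plate w2 [[ 0.5519 -0.0293  0.046 ]] p2 plate front edge mid [[ 0.5961 -0.1661  0.046 ]]
[{'rect': [268.3, 120.0, 291.4, 153.1], 'score': 0.63}]
dp [13.9, -112.9, -0.9] rot [-0.1279, -1.568, -0.1218] q [-0.29, 0.51, 1.16, -0.0, 1.47, -0.13] t 7.0
```

View pics/t1b.png

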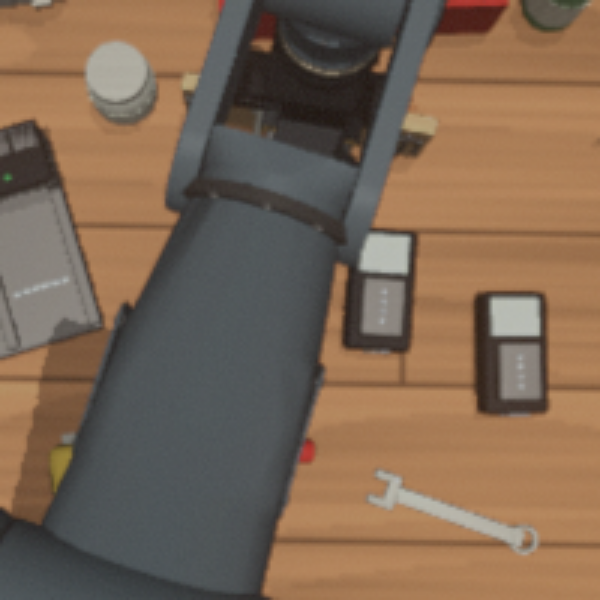

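```bash
python3 -m jog '{"dp":[[0,-20,0],[0,-40,0],[0,-60,0],[5,-80,0],[10,-100,0],[14,-113,0],[14,-113,0],[14,-113,0],[14,-113,0],[14,-113,0],[14,-113,0],[14,-113,0]],"delta_rot":[[-0.01,-0.13,-0.01],[-0.02,-0.26,-0.02],[-0.03,-0.39,-0.03],[-0.04,-0.52,-0.04],[-0.05,-0.65,-0.05],[-0.06,-0.78,-0.06],[-0.075,-0.91,-0.07],[-0.085,-1.04,-0.08],[-0.095,-1.17,-0.09],[-0.106,-1.3,-0.1],[-0.117,-1.43,-0.11],[-0.128,-1.568,-0.122]],"gripper":[-1,-1,-1,-1,-1,-1,-1,-1,-1,-1,-1,-1]}'; python3 - <<'E'
from h import *
M=np.array([[0,1,0],[0,0,-1],[-1,0,0]],float)
delta([.551,-.030-.016,.262],M)
E
```

```text
time: 8.15
position: [0.5612, -0.0495, 0.3286]
tool_rot: [0.499, 0.5, -0.5, 0.502]
ft_force: [-1.0, -1.3, -3.9]
grip_width: 0.0403
grip_force: 35.0
dp [66.6, -10.2, -3.8] rot [0.0028, 0.0037, -0.0006] q [0.25, 0.79, 1.59, -1.4, 1.74, 0.82] t 8.2
```

```bash
cat >> h.py <<'E'
def aim(pl,a=.4,z=.262):
    M=R.from_euler("z",a).as_matrix()@np.array([[0,1,0],[0,0,-1],[-1,0,0]],float)
    p=np.array([pl[0],pl[1],0])+.016*M[:,2]; p[2]=z; delta(p,M)
E
python3 -c "
from h import *
aim([.551,-.030])"
```

```text
dp [66.6, -4.0, -5.0] rot [-0.3972, 0.0038, 0.0001] q [0.25, 0.79, 1.59, -1.4, 1.74, 0.82] t 8.2
```

```bash
python3 -m jog '{"dp":[[0,0,0],[5,0,0],[15,-1,-1],[30,-2,-2],[45,-3,-4],[58,-4,-5],[66,-4,-5],[66,-4,-5],[66,-4,-5]],"delta_rot":[[-0.1,0,0],[-0.2,0,0],[-0.3,0,0],[-0.4,0.004,0],[-0.4,0.004,0],[-0.4,0.004,0],[-0.4,0.004,0],[-0.4,0.004,0],[-0.4,0.004,0]],"gripper":[-1,-1,-1,-1,-1,-1,-1,-1,-1]}'; python3 - <<'E'
from h import *
aim([.551,-.030])
for c in("scene","top","wrist"):
    im,t=snap(c,c+"2")
    print(c,[(np.round(d["rect"]).tolist(),round(d["score"],2)) for d in robot.search_frame("pack1_plate",c)],"plate expected",proj([[.551,-.03,.046],[.551,-.03,.171]],t).round(1).tolist())
im=cv2.imread("pics/scene2.png")[150:290,230:430];cv2.imwrite("pics/scene2b.png",cv2.resize(im,(800,560),interpolation=cv2.INTER_CUBIC))
E
```

```text
time: 9.05
position: [0.505, 0.044, 0.2606]
tool_rot: [0.418, 0.586, -0.402, 0.566]
ft_force: [-1.3, -0.3, -2.0]
grip_width: 0.0396
grip_force: 35.0
dp [-5.1, 20.2, 100.8] rot [-0.0656, -0.0365, -0.0023] q [0.47, 0.83, 1.84, -1.43, 1.6, 1.1] t 9.1
scene [([304.0, 209.0, 344.0, 241.0], 0.6), ([305.0, 148.0, 352.0, 200.0], 0.3)] plate expected [[310.0, 222.8], [308.5, 190.5]]
top [([301.0, 188.0, 331.0, 235.0], 0.86), ([301.0, 121.0, 389.0, 174.0], 0.55), ([163.0, 150.0, 276.0, 225.0], 0.22)] plate expected [[322.3, 199.9], [322.5, 195.6]]
wrist [] plate expected [[344.6, -69.5], [342.6, 106.6]]
```

View pics/scene2b.png

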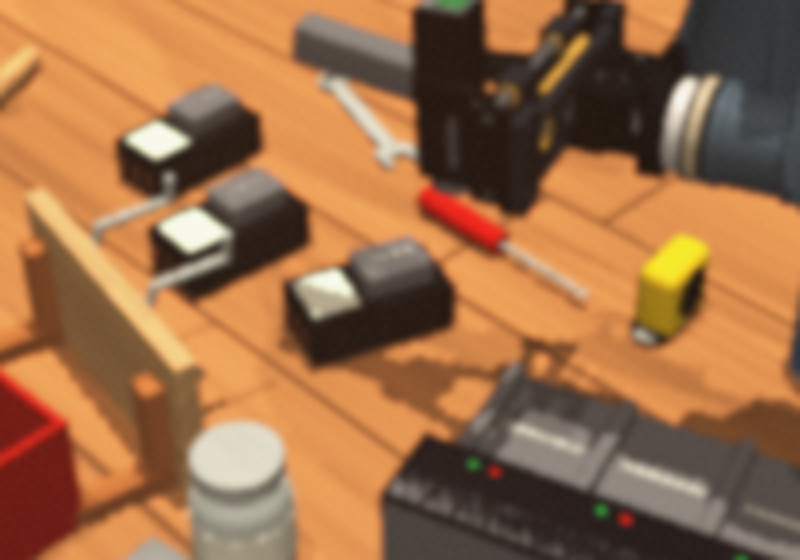

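```bash
python3 -c "
from h import *
aim([.551,-.030],-.35,.30)"
```

```text
dp [-41.4, 9.1, 95.7] rot [0.6837, -0.0362, 0.0086] q [0.47, 0.83, 1.84, -1.43, 1.6, 1.1] t 9.3
```

```bash
python3 -m jog '{"dp":[[-10,0,0],[-20,0,0],[-40,0,0],[-40,0,0],[-40,0,0]],"delta_rot":[[0,0,0],[0.1,0,0],[0.2,0,0],[0.2,0,0],[0.2,0,0]],"gripper":[-1,-1,-1,-1,-1]}'; python3 -c "
from h import *
aim([.551,-.030],-.35,.30)"
```

```text
time: 9.85
position: [0.505, 0.0424, 0.3019]
tool_rot: [0.473, 0.543, -0.457, 0.522]
ft_force: [-0.0, 0.2, -3.0]
grip_width: 0.04
grip_force: 35.0
dp [-1.6, 28.4, 92.1] rot [0.4849, -0.0355, 0.0122] q [0.45, 0.78, 1.69, -1.3, 1.73, 0.93] t 9.8
```

```bash
python3 -m jog '{"dp":[[0,5,15],[0,10,30],[0,15,45],[-1,20,60],[-1,24,76],[-2,28,92],[-2,28,92],[-2,28,92]],"delta_rot":[[0.1,-0.01,0],[0.2,-0.02,0],[0.3,-0.03,0.01],[0.4,-0.03,0.01],[0.485,-0.035,0.012],[0.485,-0.035,0.012],[0.485,-0.035,0.012],[0.485,-0.035,0.012]],"gripper":[-1,-1,-1,-1,-1,-1,-1,-1]}'; python3 -c "
from h import *
aim([.551,-.030],-.35)"
```

```text
time: 10.65
position: [0.5439, -0.0446, 0.2999]
tool_rot: [-0.578, -0.406, 0.581, -0.405]
ft_force: [-0.2, 0.0, -2.7]
grip_width: 0.0398
grip_force: 35.0
dp [37.9, 1.8, -0.2] rot [0.0003, 0.0029, 0.0039] q [0.2, 0.9, 1.38, -1.2, 1.98, 0.78] t 10.7
```

```bash
python3 -m jog '{"dp":[[12,0,0],[25,1,0],[38,2,0],[38,2,0],[38,2,0],[38,2,0]],"delta_rot":[[0,0,0],[0,0,0],[0,0.003,0.003],[0,0.003,0.003],[0,0.003,0.003],[0,0.003,0.003]],"gripper":[-1,-1,-1,-1,-1,-1]}'; python3 - <<'E'
from h import *
aim([.551,-.030],-.35)
ims=[]
for c in("scene","wrist"):
    im,t=snap(c,c+"3")
    print(c,"plate, lens, th origin expected",proj([[.551,-.03,.046],[.551,-.03,.172],[.551,-.03,.262]],t).round(1).tolist())
im=cv2.imread("pics/scene3.png")[120:260,240:400];im=cv2.resize(im,(686,600),interpolation=cv2.INTER_CUBIC);cv2.imwrite("pics/scene3b.png",im)
E
```

```text
time: 11.25
position: [0.5473, -0.0453, 0.2623]
tool_rot: [0.58, 0.405, -0.579, 0.406]
ft_force: [-0.1, 0.4, -2.3]
grip_width: 0.0397
grip_force: 35.0
dp [0.3, -1.8, 0.4] rot [-0.0004, -0.0014, -0.0025] q [0.19, 0.95, 1.37, -1.18, 1.96, 0.84] t 11.2
scene plate, lens, th origin expected [[310.0, 222.8], [308.5, 190.2], [307.3, 164.3]]
wrist plate, lens, th origin expected [[311.0, -278.6], [314.5, 83.6], [316.1, 254.2]]
```

View pics/scene3b.png

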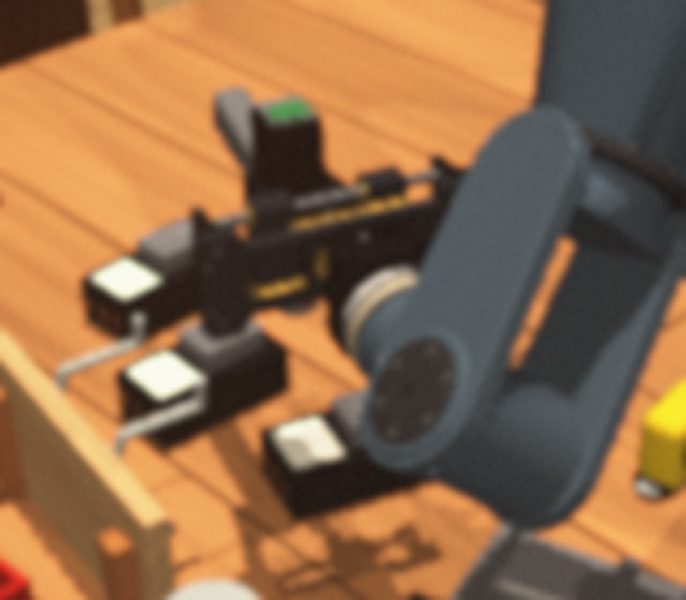

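The lens tube sits at crop (300,303), right above the plate at (308,441), as expected. Holding.

```bash
python3 -m jog '{"dp":[[0,0,0],[0,0,0],[0,0,0],[0,0,0],[0,0,0],[0,0,0],[0,0,0],[0,0,0],[0,0,0],[0,0,0],[0,0,0],[0,0,0]],"delta_rot":[[0,0,0],[0,0,0],[0,0,0],[0,0,0],[0,0,0],[0,0,0],[0,0,0],[0,0,0],[0,0,0],[0,0,0],[0,0,0],[0,0,0]],"gripper":[-1,-1,-1,-1,-1,-1,-1,-1,-1,-1,-1,-1]}';python3 -m jog '{"dp":[[0,0,0],[0,0,0],[0,0,0],[0,0,0],[0,0,0],[0,0,0],[0,0,0],[0,0,0],[0,0,0],[0,0,0],[0,0,0],[0,0,0]],"delta_rot":[[0,0,0],[0,0,0],[0,0,0],[0,0,0],[0,0,0],[0,0,0],[0,0,0],[0,0,0],[0,0,0],[0,0,0],[0,0,0],[0,0,0]],"gripper":[-1,-1,-1,-1,-1,-1,-1,-1,-1,-1,-1,-1]}';python3 -m jog '{"dp":[[0,0,0],[0,0,0],[0,0,0],[0,0,0]],"delta_rot":[[0,0,0],[0,0,0],[0,0,0],[0,0,0]],"gripper":[-1,-1,-1,-1]}'
python3 - <<'E'
from h import *
im,t=snap("top","t4"); hs=cv2.cvtColor(im,cv2.COLOR_RGB2HSV)
def plates(im,t):
    hs=cv2.cvtColor(im,cv2.COLOR_RGB2HSV); m=((hs[...,1]<60)&(hs[...,2]>140)).astype(np.uint8)
    n,_,st,ce=cv2.connectedComponentsWithStats(m)
    for s,c in zip(st[1:],ce[1:]):
        if 60<s[4]<500:
            P=unproj(c,.046,t)[0]
            if -.45<P[1]<.05 and .35<P[0]<.65: print("px",c.round(1),s[4],P.round(4))
plates(im,t)
print("t0");im0=cv2.imread("pics/top0.png")[:,:,::-1];plates(im0,t)
aim([.573,-.173],-.35,.30)
E
```

```text
time: 12.55
position: [0.5472, -0.0454, 0.2622]
tool_rot: [0.58, 0.405, -0.579, 0.405]
ft_force: [-0.5, -0.6, -2.8]
grip_width: 0.0399
grip_force: 35.0
time: 13.75
position: [0.5472, -0.0454, 0.2622]
tool_rot: [0.58, 0.405, -0.579, 0.405]
ft_force: [0.7, -0.1, -2.5]
grip_width: 0.0399
grip_force: 35.0
time: 14.15
position: [0.5471, -0.0454, 0.2622]
tool_rot: [0.58, 0.405, -0.579, 0.405]
ft_force: [-0.5, -0.2, -3.0]
grip_width: 0.0399
grip_force: 35.0
px [367.7 194.1] 196 [ 0.5719 -0.1741  0.046 ]
px [321.8 204.5] 69 [ 0.5363 -0.0286  0.046 ]
px [368.2 213.4] 133 [ 0.5105 -0.1762  0.046 ]
px [411.5 215. ] 207 [ 0.5078 -0.3137  0.046 ]
px [314.7 220.9] 104 [ 0.4837 -0.0069  0.046 ]
px [412.1 232.9] 148 [ 0.4513 -0.3158  0.046 ]
t0
px [367.9 194.2] 185 [ 0.5718 -0.1745  0.046 ]
px [321.9 200.5] 191 [ 0.5489 -0.0285  0.046 ]
px [411.3 215.6] 187 [ 0.506  -0.3131  0.046 ]
dp [-37.9, 68.2, 126.9] rot [-0.0005, -0.0017, -0.0021] q [0.19, 0.95, 1.37, -1.18, 1.96, 0.84] t 14.2
```

```bash
python3 -m jog '{"dp":[[0,8,15],[0,19,35],[0,30,57],[0,42,79],[0,53,100],[0,62,116],[0,68,127],[0,68,127],[0,68,127],[0,68,127],[0,68,127]],"delta_rot":[[0,0,0],[0,0,0],[0,0,0],[0,0,0],[0,0,0],[0,0,0],[0,0,0],[0,0,0],[0,0,0],[0,0,0],[0,0,0]],"gripper":[-1,-1,-1,-1,-1,-1,-1,-1,-1,-1,-1]}';python3 - <<'E'
from h import *
aim([.572,-.174],-.35)
im,t=snap("scene","s5"); print(proj([[.572,-.174,.046],[.572,-.174,.172]],t).round(1).tolist())
for c in("scene","top"):
    if c=="top": im,t=snap("top","t5")
    print(c,[(np.round(d["rect"]).tolist(),round(d["score"],2)) for d in robot.search_frame("pack2",c)])
E
```

```text
time: 15.3
position: [0.5676, -0.187, 0.2621]
tool_rot: [0.58, 0.405, -0.578, 0.406]
ft_force: [0.3, -0.2, -1.9]
grip_width: 0.0399
grip_force: 35.0
dp [0.1, -0.3, 2.3] rot [0.0009, -0.0016, -0.0019] q [-0.02, 0.94, 1.42, -1.33, 1.8, 0.82] t 15.3
[[277.5, 207.0], [274.1, 175.5]]
scene [([260.0, 179.0, 280.0, 198.0], 0.86), ([300.0, 210.0, 344.0, 242.0], 0.77), ([325.0, 243.0, 451.0, 336.0], 0.64), ([268.0, 199.0, 301.0, 226.0], 0.63)]
top [([352.0, 191.0, 377.0, 228.0], 0.93), ([304.0, 189.0, 331.0, 233.0], 0.85), ([399.0, 207.0, 421.0, 249.0], 0.75)]
```

```bash
python3 -m jog '{"dp":[[0,0,2],[0,0,2],[0,0,2],[0,0,2],[0,0,2],[0,0,2],[0,0,2],[0,0,2],[0,0,2],[0,0,2],[0,0,2],[0,0,2]],"delta_rot":[[0,0,0],[0,0,0],[0,0,0],[0,0,0],[0,0,0],[0,0,0],[0,0,0],[0,0,0],[0,0,0],[0,0,0],[0,0,0],[0,0,0]],"gripper":[-1,-1,-1,-1,-1,-1,-1,-1,-1,-1,-1,-1]}';python3 -m jog '{"dp":[[0,0,0],[0,0,0],[0,0,0],[0,0,0],[0,0,0],[0,0,0],[0,0,0],[0,0,0],[0,0,0],[0,0,0],[0,0,0],[0,0,0]],"delta_rot":[[0,0,0],[0,0,0],[0,0,0],[0,0,0],[0,0,0],[0,0,0],[0,0,0],[0,0,0],[0,0,0],[0,0,0],[0,0,0],[0,0,0]],"gripper":[-1,-1,-1,-1,-1,-1,-1,-1,-1,-1,-1,-1]}';python3 -m jog '{"dp":[[0,0,0],[0,0,0],[0,0,0],[0,0,0]],"delta_rot":[[0,0,0],[0,0,0],[0,0,0],[0,0,0]],"gripper":[-1,-1,-1,-1]}'
python3 - <<'E'
from h import *
aim([.507,-.3135],-.6)
E
```

```text
time: 16.7
position: [0.5667, -0.1899, 0.2621]
tool_rot: [0.58, 0.405, -0.579, 0.405]
ft_force: [-0.5, -0.4, -2.6]
grip_width: 0.0399
grip_force: 35.0
time: 17.9
position: [0.5667, -0.1899, 0.2621]
tool_rot: [0.58, 0.405, -0.579, 0.405]
ft_force: [0.9, -0.7, -2.3]
grip_width: 0.0399
grip_force: 35.0
time: 18.3
position: [0.5667, -0.1899, 0.2621]
tool_rot: [0.58, 0.405, -0.579, 0.405]
ft_force: [-0.3, -1.0, -2.5]
grip_width: 0.0398
grip_force: 35.0
dp [-0.2, -17.6, 152.1] rot [0.2495, -0.002, -0.0019] q [-0.02, 0.94, 1.42, -1.33, 1.8, 0.82] t 18.3
```

```bash
python3 -m jog '{"dp":[[0,0,5],[0,-2,20],[0,-5,40],[0,-7,60],[0,-10,82],[0,-12,104],[0,-15,124],[0,-17,140],[0,-18,152],[0,-18,152],[0,-18,152],[0,-18,152]],"delta_rot":[[0.06,0,0],[0.12,0,0],[0.18,0,0],[0.25,0,0],[0.25,0,0],[0.25,0,0],[0.25,0,0],[0.25,0,0],[0.25,0,0],[0.25,0,0],[0.25,0,0],[0.25,0,0]],"gripper":[-1,-1,-1,-1,-1,-1,-1,-1,-1,-1,-1,-1]}';python3 - <<'E'
from h import *
aim([.507,-.3135],-.6)
im,t=snap("scene","s6"); print(proj([[.507,-.3135,.046],[.507,-.3135,.172]],t).round(1).tolist())
im,t=snap("top","t6")
print([(np.round(d["rect"]).tolist(),round(d["score"],2)) for d in robot.search_frame("pack3","top")])
im=cv2.imread("pics/scene0.png"); s=cv2.imread("pics/s6.png")[110:250,210:350];t=cv2.imread("pics/t6.png")[150:290,300:440]
cv2.imwrite("pics/s6b.png",cv2.resize(np.hstack([s,t]),(800,400),interpolation=cv2.INTER_CUBIC))
E
```

```text
time: 19.5
position: [0.4982, -0.3259, 0.2618]
tool_rot: [0.626, 0.33, -0.624, 0.33]
ft_force: [0.1, 0.5, -1.7]
grip_width: 0.0399
grip_force: 35.0
dp [-0.2, 0.3, 0.8] rot [0.0005, -0.0023, -0.0019] q [-0.27, 0.94, 1.43, -1.33, 1.79, 0.83] t 19.5
[[268.4, 184.4], [264.8, 154.6]]
[([398.0, 208.0, 422.0, 248.0], 0.97), ([354.0, 187.0, 380.0, 230.0], 0.88)]
```

View pics/s6b.png

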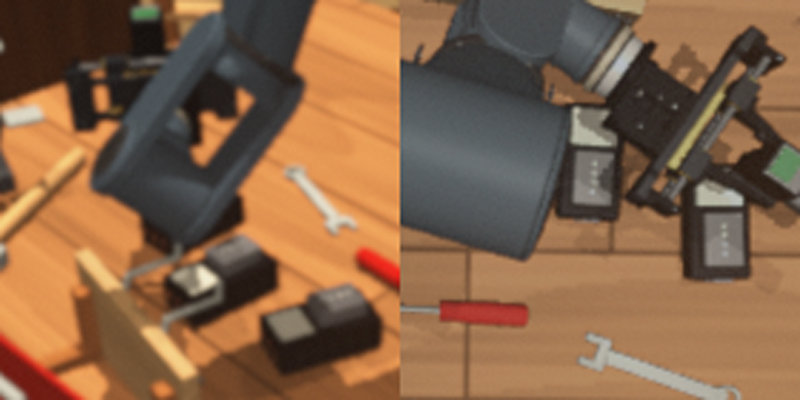

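```bash
python3 -m jog '{"dp":[[0,0,0],[0,0,0],[0,0,0],[0,0,0],[0,0,0],[0,0,0],[0,0,0],[0,0,0],[0,0,0],[0,0,0],[0,0,0],[0,0,0]],"delta_rot":[[0,0,0],[0,0,0],[0,0,0],[0,0,0],[0,0,0],[0,0,0],[0,0,0],[0,0,0],[0,0,0],[0,0,0],[0,0,0],[0,0,0]],"gripper":[-1,-1,-1,-1,-1,-1,-1,-1,-1,-1,-1,-1]}';python3 -m jog '{"dp":[[0,0,0],[0,0,0],[0,0,0],[0,0,0],[0,0,0],[0,0,0],[0,0,0],[0,0,0],[0,0,0],[0,0,0],[0,0,0],[0,0,0]],"delta_rot":[[0,0,0],[0,0,0],[0,0,0],[0,0,0],[0,0,0],[0,0,0],[0,0,0],[0,0,0],[0,0,0],[0,0,0],[0,0,0],[0,0,0]],"gripper":[-1,-1,-1,-1,-1,-1,-1,-1,-1,-1,-1,-1]}';python3 -m jog '{"dp":[[0,0,0],[0,0,0],[0,0,0],[0,0,0]],"delta_rot":[[0,0,0],[0,0,0],[0,0,0],[0,0,0]],"gripper":[-1,-1,-1,-1]}'
python3 - <<'E'
from h import *
t=camT("top"); print(proj([[.507,-.3135,.324]],t))
delta([.56,-.15,.36],down(1.412))
E
```

```text
time: 20.85
position: [0.4976, -0.3265, 0.2618]
tool_rot: [0.626, 0.33, -0.625, 0.33]
ft_force: [0.8, -0.5, -2.0]
grip_width: 0.0399
grip_force: 35.0
time: 22.05
position: [0.4976, -0.3265, 0.2618]
tool_rot: [0.626, 0.33, -0.625, 0.33]
ft_force: [-0.0, 0.6, -2.3]
grip_width: 0.0399
grip_force: 35.0
time: 22.45
position: [0.4977, -0.3265, 0.2618]
tool_rot: [0.626, 0.33, -0.625, 0.33]
ft_force: [-1.0, 0.1, -2.7]
grip_width: 0.0393
grip_force: 35.0
[[436.59409059 208.62434505]]
dp [-97.9, -48.1, -181.1] rot [-0.3447, 1.5411, -0.3478] q [-0.28, 0.94, 1.43, -1.33, 1.79, 0.83] t 22.4
```

```bash
python3 -m jog '{"dp":[[-20,0,0],[-40,0,-15],[-60,-5,-30],[-80,-10,-50],[-98,-16,-70],[-98,-22,-90],[-98,-28,-110],[-98,-34,-130],[-98,-40,-150],[-98,-44,-165],[-98,-48,-181],[-98,-48,-181]],"delta_rot":[[-0.02,0.1,-0.02],[-0.05,0.23,-0.05],[-0.08,0.36,-0.08],[-0.11,0.49,-0.11],[-0.14,0.62,-0.14],[-0.168,0.75,-0.168],[-0.197,0.88,-0.197],[-0.226,1.01,-0.226],[-0.255,1.14,-0.255],[-0.284,1.27,-0.284],[-0.313,1.4,-0.313],[-0.345,1.541,-0.348]],"gripper":[-1,-1,-1,-1,-1,-1,-1,-1,-1,-1,-1,-1]}'
python3 - <<'E'
from h import *
delta([.6705,-.0819,.33],R.from_quat([.761,.649,0,0]).as_matrix())
E
```

```text
time: 23.65
position: [0.5596, -0.1476, 0.361]
tool_rot: [0.759, 0.651, 0.002, -0.001]
ft_force: [0.1, -0.5, -3.9]
grip_width: 0.0398
grip_force: 35.0
dp [81.7, 99.5, 31.4] rot [0.0005, -0.005, 0.0049] q [-0.45, 0.34, 1.36, 0.0, 1.44, -0.3] t 23.6
```

```bash
python3 -m jog '{"dp":[[14,16,5],[28,33,10],[42,50,15],[56,67,20],[70,84,26],[82,99,31],[82,99,31],[82,99,31],[82,99,31],[82,99,31]],"delta_rot":[[0,0,0],[0,0,0],[0,0,0],[0,-0.005,0.005],[0,-0.005,0.005],[0,-0.005,0.005],[0,-0.005,0.005],[0,-0.005,0.005],[0,-0.005,0.005],[0,-0.005,0.005]],"gripper":[-1,-1,-1,-1,-1,-1,-1,-1,-1,-1]}'
python3 - <<'E'
from h import *
delta([.6703,-.082,.142],R.from_quat([.761,.649,0,0]).as_matrix())
E
```

```text
time: 24.65
position: [0.67, -0.0854, 0.3296]
tool_rot: [0.763, 0.647, -0.002, 0.002]
ft_force: [-0.0, 0.1, -3.5]
grip_width: 0.0398
grip_force: 35.0
dp [4.5, -0.2, 187.6] rot [-0.0003, 0.0058, -0.0058] q [-0.29, 0.51, 1.16, -0.01, 1.47, -0.12] t 24.6
```

```bash
python3 -m jog '{"dp":[[2,0,0],[2,0,30],[3,0,65],[3,0,100],[3,0,130],[3,0,150],[3,0,150],[3,0,150],[3,0,150]],"delta_rot":[[0,0,0],[0,0,0],[0,0.003,-0.003],[0,0.003,-0.003],[0,0.003,-0.003],[0,0.003,-0.003],[0,0.003,-0.003],[0,0.003,-0.003],[0,0.003,-0.003]],"gripper":[-1,-1,-1,-1,-1,-1,-1,-1,-1]}'
python3 - <<'E'
from h import *
delta([.6703,-.082,.142],R.from_quat([.761,.649,0,0]).as_matrix())
E
```

```text
time: 25.55
position: [0.6725, -0.0831, 0.1813]
tool_rot: [0.762, 0.648, 0.0, 0.002]
ft_force: [0.5, 0.1, -2.3]
grip_width: 0.04
grip_force: 35.0
dp [0.8, -2.5, 39.2] rot [0.0041, 0.0026, -0.0022] q [-0.29, 0.64, 1.33, -0.0, 1.16, -0.12] t 25.6
```

```bash
python3 -m jog '{"dp":[[1,-2,8],[1,-2,16],[1,-2,24],[1,-2,30],[1,-2,35],[1,-2,39],[1,-2,40],[1,-2,40]],"delta_rot":[[0.003,0.002,-0.002],[0.003,0.002,-0.002],[0.003,0.002,-0.002],[0.003,0.002,-0.002],[0.003,0.002,-0.002],[0.003,0.002,-0.002],[0.003,0.002,-0.002],[0.003,0.002,-0.002]],"gripper":[-1,-1,-1,-1,-1,-1,-1,-1]}'
python3 - <<'E'
from h import *
delta([.6703,-.082,.1406],R.from_quat([.761,.649,0,0]).as_matrix())
E
```

```text
time: 26.35
position: [0.6691, -0.0813, 0.1406]
tool_rot: [0.761, 0.649, -0.001, -0.001]
ft_force: [-3.4, 0.5, 3.8]
grip_width: 0.0401
grip_force: 35.0
dp [-0.5, 1.3, -0.0] rot [-0.0033, 0.0002, 0.0001] q [-0.29, 0.69, 1.37, -0.0, 1.09, -0.13] t 26.4
```

```bash
python3 -m jog '{"dp":[[0,1,0],[0,1,0],[0,1,0],[0,1,0],[0,1,0],[0,1,0],[0,1,0]],"delta_rot":[[0,0,0],[0,0,0],[0,0,0],[0,0,0],[0,0,0],[0,0,0],[0,0,0]],"gripper":[0.1,0.2,0.4,0.6,0.8,0.8,0.8]}' && python3 -m jog '{"dp":[[0,0,-10],[0,0,-30],[0,0,-60],[0,0,-90],[0,0,-120],[0,0,-135],[0,0,-135],[0,0,-135]],"delta_rot":[[0,0,0],[0,0,0],[0,0,0],[0,0,0],[0,0,0],[0,0,0],[0,0,0],[0,0,0]],"gripper":[0.8,0.8,0.8,0.8,0.8,0.8,0.8,0.8]}'
python3 - <<'E'
from h import *
im,mT=snap("wrist","w7"); a=cv2.imread("pics/w2.png")[40:310,200:500]; b=im[40:310,200:500,::-1]
cv2.imwrite("pics/w7b.png",cv2.resize(np.hstack([a,b]),(800,360)))
E
```

```text
time: 27.05
position: [0.6703, -0.0815, 0.139]
tool_rot: [0.761, 0.649, -0.001, -0.001]
ft_force: [0.1, 0.6, -1.0]
grip_width: 0.0766
grip_force: 0.0
time: 27.85
position: [0.6704, -0.0815, 0.2743]
tool_rot: [0.761, 0.649, -0.001, -0.001]
ft_force: [-0.2, 0.8, -1.2]
grip_width: 0.0787
grip_force: 0.0
```

View pics/w7b.png

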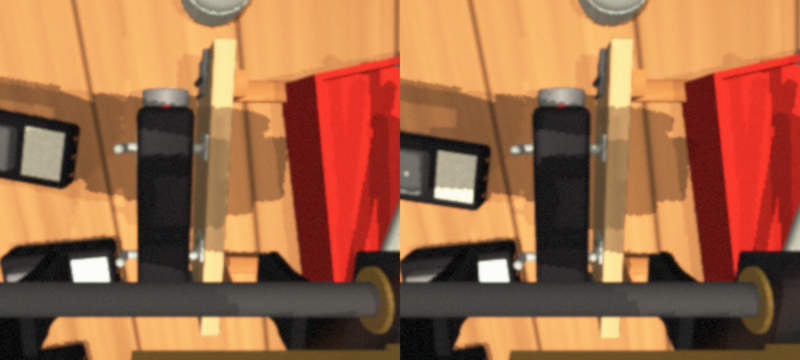

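Thermometer hangs exactly as before (right vs left image); pack1 has been knocked (plate now at right-image (456,178)). Next: look at the packs from above.

```bash
python3 - <<'E'
from h import *
delta([.47,-.08,.36],down(0))
im,t=snap("top","t7")
E
```

```text
dp [-30.2, -198.1, -85.9] rot [-0.0041, 0.0033, 1.4122] q [-0.29, 0.55, 1.23, -0.0, 1.36, -0.13] t 27.9
```

```bash
python3 -m jog '{"dp":[[0,0,-30],[0,-20,-60],[-10,-50,-86],[-20,-90,-86],[-30,-130,-86],[-30,-165,-86],[-30,-198,-86],[-30,-198,-86],[-30,-198,-86],[-30,-198,-86],[-30,-198,-86],[-30,-198,-86]],"delta_rot":[[0,0,0.1],[0,0,0.24],[0,0,0.38],[0,0,0.52],[0,0,0.66],[0,0,0.8],[0,0,0.94],[0,0,1.08],[0,0,1.22],[0,0,1.35],[0,0,1.41],[0,0,1.41]],"gripper":[0.8,0.8,0.8,0.8,0.8,0.8,0.8,0.8,0.8,0.8,0.8,0.8]}'
python3 - <<'E'
from h import *
im,mT=snap("wrist","w8"); np.save("w8T.npy",mT[1]); cv2.imwrite("pics/w8b.png",cv2.resize(im[:,:,::-1],(800,500)))
print(mT[1][:3,3],robot.get_obs()["q"].round(2))
E
```

```text
time: 29.15
position: [0.4701, -0.0797, 0.3594]
tool_rot: [1.0, 0.001, -0.003, -0.001]
ft_force: [0.5, -0.3, -0.1]
grip_width: 0.0786
grip_force: 0.0
[ 0.54097662 -0.08022239  0.52140648] [-0.4   0.18  1.59 -0.    1.38  1.17]
```

View pics/w8b.png

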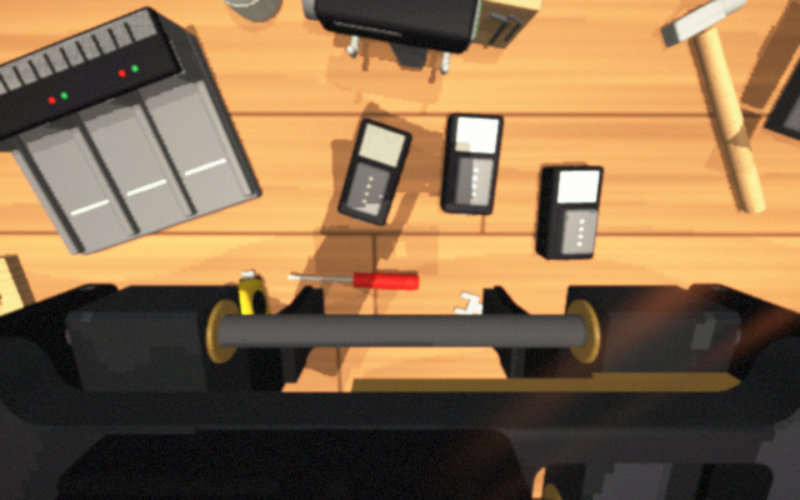

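```bash
python3 - <<'E'
from h import *
mT=(robot.camera_model("wrist"),np.load("w8T.npy")); f=lambda x,y:(x*.8-.1,y*.8-.1)
pl=unproj([f(380,143),f(478,134),f(580,186)],.046,mT); ri=unproj([f(369,188),f(476,182),f(579,230)],.066,mT)
for a,b in zip(pl,ri):
    d=a-b; y=np.arctan2(d[1],d[0]); u=np.array([np.cos(y),np.sin(y)]); print("plate",a[:2].round(4),"ridge",b[:2].round(4),"yaw",y.round(3),"L",np.hypot(*d[:2]).round(4),"grasp",((a[:2]-.058*u+b[:2])/2).round(4))
# charger
im=cv2.imread("pics/w8.png"); 
P={"FR":((260,193),.039),"FL":((80,253),.039),"HFR":((182,69),.091),"HBR":((152,8),.091)}
for k,(p,z) in P.items(): print(k,unproj([f(*p)],z,mT)[0].round(4))
y=-.33 
a,b=pl[0],ri[0]; d=a-b; y=np.arctan2(d[1],d[0]); u=np.r_[np.cos(y),np.sin(y),0]; g=(a-.058*u+b)/2; g[2]=.15; delta(g,down(y))
E
```

```text
plate [ 0.5644 -0.0505] ridge [ 0.5084 -0.0369] yaw -0.238 L 0.0576 grasp [ 0.5082 -0.0369]
plate [ 0.5758 -0.1767] ridge [ 0.5164 -0.1735] yaw -0.054 L 0.0595 grasp [ 0.5171 -0.1735]
plate [ 0.5105 -0.3166] ridge [ 0.4547 -0.3129] yaw -0.066 L 0.0559 grasp [ 0.4536 -0.3128]
FR [0.4993 0.1142 0.039 ]
FL [0.4141 0.3791 0.039 ]
HFR [0.6402 0.1664 0.091 ]
HBR [0.6994 0.1891 0.091 ]
dp [39.3, -42.5, 209.5] rot [-0.0007, 0.0053, 0.2414] q [-0.4, 0.18, 1.59, -0.0, 1.38, 1.17] t 29.2
```

```bash
python3 -m jog '{"dp":[[10,-10,40],[20,-20,80],[30,-30,120],[39,-42,160],[39,-42,200],[39,-42,210],[39,-42,210],[39,-42,210],[39,-42,210]],"delta_rot":[[0,0,0.06],[0,0,0.12],[0,0,0.18],[0,0.005,0.24],[0,0.005,0.24],[0,0.005,0.24],[0,0.005,0.24],[0,0.005,0.24],[0,0.005,0.24]],"gripper":[0.8,0.8,0.8,0.8,0.8,0.8,0.8,0.8,0.8]}'
python3 - <<'E'
from h import *
im,mT=snap("wrist","w9"); b=im[100:300,200:450,::-1]; cv2.imwrite("pics/w9b.png",cv2.resize(b,(750,600)))
print(proj([[.5644,-.0505,.046],[.5084,-.0369,.066]],mT)); np.save("w9T.npy",mT[1])
delta([.5083,-.0369,.048],down(-.238))
E
```

```text
time: 30.1
position: [0.5105, -0.0385, 0.1525]
tool_rot: [0.993, -0.119, 0.003, 0.0]
ft_force: [0.6, 0.7, -0.1]
grip_width: 0.0783
grip_force: 0.0
[[320.7107183  147.99941833]
 [320.63444465 212.57097043]]
dp [-3.0, -1.0, 104.5] rot [-0.0001, -0.0063, 0.0] q [-0.29, 0.48, 1.79, 0.0, 0.87, 1.51] t 30.1
```

View pics/w9b.png

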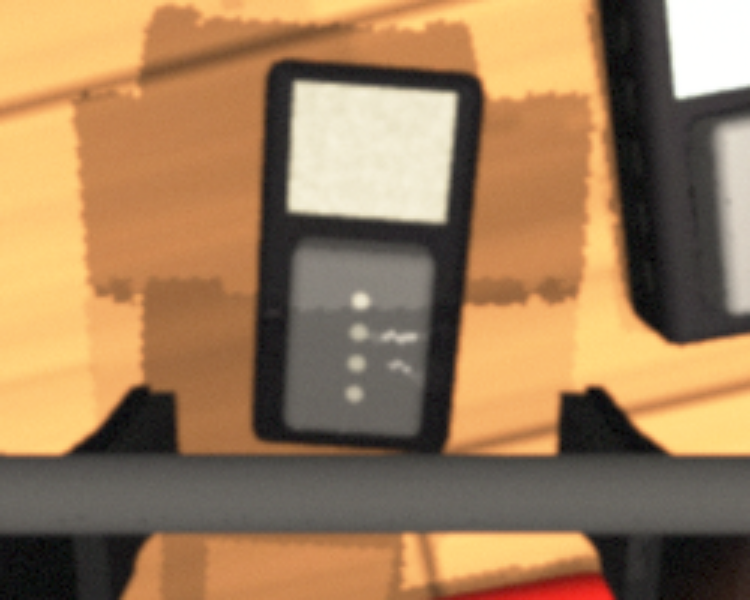

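```bash
python3 -m jog '{"dp":[[-1,0,30],[-2,-1,60],[-2,-1,85],[-2,-1,98],[-2,-1,104],[-2,-1,104],[-2,-1,104]],"delta_rot":[[0,0,0.03],[0,-0.003,0.06],[0,-0.003,0.06],[0,-0.003,0.06],[0,-0.003,0.06],[0,-0.003,0.06],[0,-0.003,0.06]],"gripper":[0.8,0.8,0.8,0.8,0.8,0.8,0.8]}' && python3 -c "
from h import *
delta([.5083,-.0369,.048],down(-.298))"
```

```text
time: 30.85
position: [0.5085, -0.0367, 0.0477]
tool_rot: [0.989, -0.148, 0.001, -0.0]
ft_force: [-0.2, -0.6, 0.5]
grip_width: 0.0784
grip_force: 0.0
dp [-0.1, 0.2, -0.3] rot [-0.0003, -0.0014, 0.0002] q [-0.29, 0.66, 1.86, 0.0, 0.62, 1.58] t 30.9
```

```bash
python3 -m jog '{"dp":[[0,0,0],[0,0,0],[0,0,0],[0,0,0],[0,0,0],[0,0,0],[0,0,0],[0,0,0],[0,0,0]],"delta_rot":[[0,0,0],[0,0,0],[0,0,0],[0,0,0],[0,0,0],[0,0,0],[0,0,0],[0,0,0],[0,0,0]],"gripper":[-1,-1,-1,-1,-1,-1,-1,-1,-1]}' 45 && python3 -m jog '{"dp":[[0,0,-5],[0,0,-15],[0,0,-35],[0,0,-60],[0,0,-90],[0,0,-120],[0,0,-145],[0,0,-150],[0,0,-150],[0,0,-150]],"delta_rot":[[0,0,0],[0,0,0],[0,0,0],[0,0,0],[0,0,0],[0,0,0],[0,0,0],[0,0,0],[0,0,0],[0,0,0]],"gripper":[-1,-1,-1,-1,-1,-1,-1,-1,-1,-1]}' && python3 -c "
from h import *
delta([.44,.22,.26],down(.30))"
```

```text
time: 31.75
position: [0.5075, -0.0362, 0.0467]
tool_rot: [0.989, -0.148, -0.0, -0.0]
ft_force: [-0.2, 2.0, 2.1]
grip_width: 0.0436
grip_force: 45.0
time: 32.75
position: [0.5063, -0.0362, 0.1953]
tool_rot: [0.989, -0.148, -0.002, -0.0]
ft_force: [-1.0, 0.6, -5.1]
grip_width: 0.0437
grip_force: 45.0
dp [-138.8, -225.4, -64.1] rot [-0.0014, 0.004, -0.5979] q [-0.29, 0.41, 1.75, 0.0, 0.99, 1.58] t 32.8
```

```bash
python3 -c "
from h import *
delta([.46,.005,.30],down(.30))"
```

```text
dp [-56.8, -25.8, -104.4] rot [-0.0014, 0.004, -0.5979] q [-0.29, 0.41, 1.75, 0.0, 0.99, 1.58] t 32.8
```

```bash
python3 -m jog '{"dp":[[-8,-4,-20],[-18,-8,-40],[-28,-13,-60],[-38,-18,-80],[-48,-22,-95],[-57,-26,-104],[-57,-26,-104],[-57,-26,-104],[-57,-26,-104],[-57,-26,-104]],"delta_rot":[[0,0,-0.1],[0,0,-0.2],[0,0,-0.3],[0,0,-0.4],[0,0,-0.5],[0,0,-0.6],[0,0,-0.6],[0,0,-0.6],[0,0,-0.6],[0,0,-0.6]],"gripper":[-1,-1,-1,-1,-1,-1,-1,-1,-1,-1]}'
python3 - <<'E'
from h import *
im,mT=snap("wrist","w10"); np.save("w10T.npy",mT[1]); cv2.imwrite("pics/w10b.png",cv2.resize(im[0:225,0:300,::-1],(800,600),interpolation=cv2.INTER_CUBIC))
o=np.array([.565,.288,0]);c,s=np.cos(.305),np.sin(.305)
C=lambda x,y,z:[o[0]+c*x-s*y,o[1]+s*x+c*y,z]
print((proj([C(-.12,-.1415,.039),C(-.12,.1415,.039),C(.035,-.1415,.091),C(.102,-.1415,.091),C(.035,.1415,.091)],mT)*800/300).round(0).tolist())
E
```

```text
time: 33.75
position: [0.4608, 0.0048, 0.2995]
tool_rot: [0.989, 0.15, -0.001, -0.001]
ft_force: [-0.4, -0.8, -4.0]
grip_width: 0.0435
grip_force: 45.0
[[680.0, 358.0], [165.0, 360.0], [628.0, -12.0], [615.0, -202.0], [-30.0, -9.0]]
```

View pics/w10b.png

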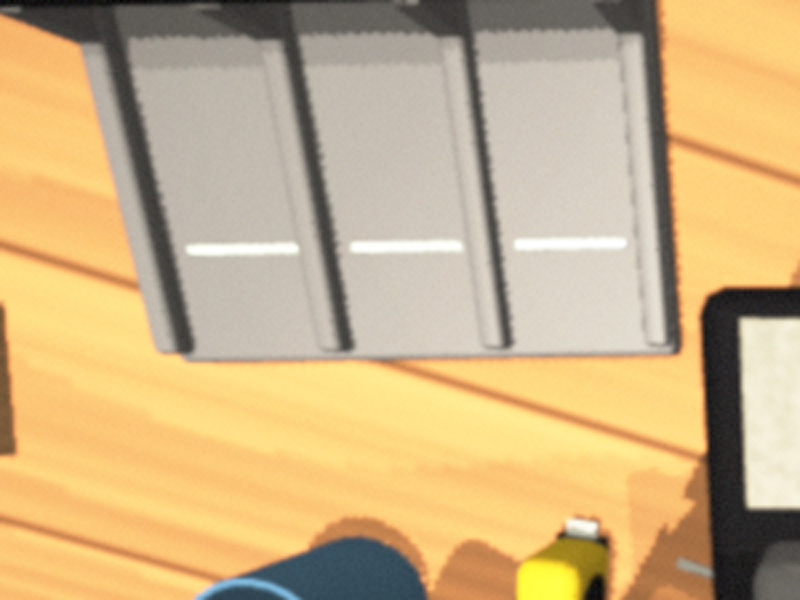

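```bash
python3 - <<'E'
from h import *
from scipy.optimize import least_squares
mT=(robot.camera_model("wrist"),np.load("w10T.npy")); k=.375; f=lambda L:np.array(L)*k-.3
F=unproj(f([(160,352),(320,350),(484,347),(648,345)]),.039,mT); B=unproj(f([(87,45),(265,40),(443,38),(622,35)]),.039,mT); W=unproj(f([(242,249),(406,246.5),(570,243)]),.025,mT)
print(F.round(4),W.round(4))
v=F[0]-F[3]; print("yaw front",np.arctan2(-v[0],v[1]),np.linalg.norm(v)); v=W[0]-W[2]; print("yaw marks",np.arctan2(-v[0],v[1]),np.linalg.norm(v))
for a,b in zip(F,B): print("strip yaw",np.arctan2(*(b-a)[[1,0]]).round(4))
ys=np.array([.1415,.0515,-.0385,-.1285]);Y2=np.array([.09,0,-.09])
def res(p):
    c,s=np.cos(p[2]),np.sin(p[2]); Rm=np.array([[c,s],[-s,c]]); T=lambda P:(P[:,:2]-p[:2])@Rm.T
    return np.r_[T(F)[:,1]-ys,T(B)[:,1]-ys,T(W)[:,1]-Y2,T(F)[:,0]+.12]
r=least_squares(res,[.565,.288,.305]); print(r.x.round(4),(r.fun*1000).round(1))
E
```

```text
[[0.412  0.3904 0.039 ]
 [0.4391 0.3068 0.039 ]
 [0.4674 0.2212 0.039 ]
 [0.4951 0.1358 0.039 ]] [[0.4775 0.3635 0.025 ]
 [0.5055 0.2778 0.025 ]
 [0.5339 0.1925 0.025 ]]
yaw front 0.3154456576403113 0.2678808409264995
yaw marks 0.3185759680358122 0.18004062656045833
strip yaw 0.3094
strip yaw 0.3015
strip yaw 0.3112
strip yaw 0.3165
[0.5693 0.2951 0.3104] [-2.6 -0.6 -0.7 -0.5 -2.8 -1.9 -0.6  0.4  3.1  3.1  3.1 -0.7 -0.4  0.4
  0.7]
```

```bash
cat >> h.py <<'E'
CH=np.array([.569,.296,.3104])
def ch(x,y): c,s=np.cos(CH[2]),np.sin(CH[2]); return [CH[0]+c*x-s*y,CH[1]+s*x+c*y]
E
python3 - <<'E'
from h import *
g=cv2.cvtColor(cv2.imread("pics/w10.png"),cv2.COLOR_BGR2GRAY)
print(g[112,50:260].tolist())
delta([*ch(-.07,.09),.15],down(CH[2]))
E
```

```text
[223, 222, 215, 202, 191, 185, 190, 188, 189, 179, 160, 129, 95, 76, 68, 64, 63, 73, 103, 149, 176, 190, 190, 189, 188, 190, 186, 191, 191, 191, 189, 192, 190, 187, 189, 189, 190, 189, 189, 187, 190, 193, 193, 192, 194, 192, 192, 191, 193, 192, 193, 194, 193, 193, 195, 193, 192, 195, 194, 196, 194, 195, 194, 196, 194, 189, 184, 190, 193, 198, 198, 192, 176, 145, 108, 81, 69, 64, 87, 121, 167, 192, 198, 199, 201, 200, 199, 202, 201, 201, 200, 203, 201, 204, 200, 203, 200, 202, 201, 205, 205, 205, 204, 205, 203, 205, 207, 206, 207, 205, 208, 206, 205, 207, 204, 205, 206, 207, 208, 207, 206, 208, 207, 208, 205, 207, 205, 196, 189, 190, 201, 206, 211, 210, 201, 170, 128, 90, 76, 108, 160, 196, 209, 211, 211, 212, 212, 213, 212, 211, 213, 212, 215, 215, 215, 215, 216, 214, 213, 212, 215, 217, 215, 215, 214, 215, 214, 215, 215, 215, 217, 217, 213, 216, 213, 215, 216, 217, 215, 215, 217, 215, 216, 217, 218, 219, 218, 218, 218, 209, 197, 196, 203, 213, 219, 222, 221, 197, 152, 103, 80, 76, 72, 81, 128, 178, 203, 208, 210, 210]
dp [119.2, -335.1, 150.0] rot [-0.0016, 0.0022, -0.0093] q [-0.23, 0.21, 1.72, 0.0, 1.21, 1.04] t 33.8
```

```bash
python3 - <<'E'
from h import *
mT=(robot.camera_model("wrist"),np.load("w10T.npy"))
P=unproj([(53,112),(61.2,112),(115.5,112),(123.6,112),(177.5,112),(185.6,112),(240.5,112),(249.7,112)],.039,mT)
c,s=np.cos(CH[2]),np.sin(CH[2]); y=((P[:,:2]-CH[:2])@np.array([-s,c]))*1000; print(y.round(1), (y.reshape(4,2).mean(1)-[135,45,-45,-135]).round(1))
E
```

```text
[ 140.7  129.    50.9   39.2  -38.2  -49.9 -128.8 -142. ] [-0.1  0.1  0.9 -0.4]
```

```bash
python3 -m jog '{"dp":[[8,-25,0],[20,-60,0],[34,-98,0],[48,-136,0],[62,-174,0],[76,-212,0],[90,-250,20],[102,-285,45],[112,-313,75],[119,-332,110],[119,-335,140],[119,-335,150]],"delta_rot":[[0,0,0],[0,0,0],[0,0,0],[0,0.002,-0.009],[0,0.002,-0.009],[0,0.002,-0.009],[0,0.002,-0.009],[0,0.002,-0.009],[0,0.002,-0.009],[0,0.002,-0.009],[0,0.002,-0.009],[0,0.002,-0.009]],"gripper":[-1,-1,-1,-1,-1,-1,-1,-1,-1,-1,-1,-1]}'
python3 - <<'E'
from h import *
robot.camera("wrist"); delta([*ch(-.07,.09),.09],down(CH[2]))
E
```

```text
time: 35.0
position: [0.472, 0.3599, 0.1465]
tool_rot: [0.988, 0.155, -0.003, 0.001]
ft_force: [-1.4, -0.8, -4.0]
grip_width: 0.0434
grip_force: 45.0
dp [3.2, -0.2, 56.5] rot [0.0007, 0.007, 0.001] q [0.46, 0.58, 1.58, 0.0, 0.99, 1.72] t 35.0
```

```bash
python3 -m jog '{"dp":[[1,0,15],[2,0,35],[2,0,50],[2,0,57],[2,0,57],[2,0,57]],"delta_rot":[[0,0,0],[0,0.003,0],[0,0.003,0],[0,0.003,0],[0,0.003,0],[0,0.003,0]],"gripper":[-1,-1,-1,-1,-1,-1]}'
python3 - <<'E'
from h import *
delta([*ch(-.07,.09),.0717],down(CH[2]))
im,t=snap("wrist","w11"); a=im[60:260,180:460,::-1]; im,t=snap("top","t11"); b=im[130:250,150:290,::-1]
cv2.imwrite("pics/w11b.png",np.vstack([cv2.resize(a,(560,400),interpolation=cv2.INTER_CUBIC)]))
E
```

```text
time: 35.65
position: [0.4777, 0.3612, 0.095]
tool_rot: [0.988, 0.155, 0.003, -0.001]
ft_force: [0.2, -1.0, -4.2]
grip_width: 0.0435
grip_force: 45.0
dp [-3.2, -0.0, 23.3] rot [-0.0011, -0.0066, 0.0002] q [0.46, 0.66, 1.61, 0.0, 0.87, 1.72] t 35.6
```

View pics/w11b.png

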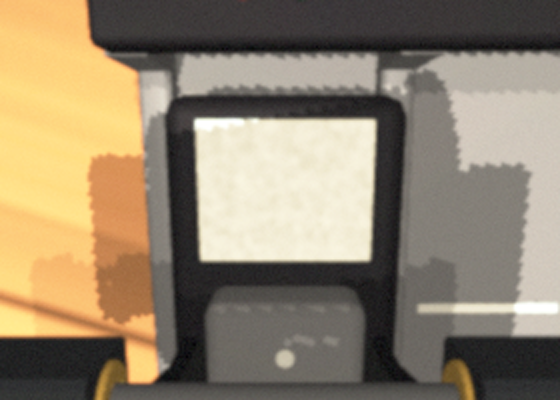

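```bash
python3 - <<'E'
from h import *
im=cv2.imread("pics/w11.png");g=cv2.cvtColor(im,cv2.COLOR_BGR2GRAY)
for r in(98,102): print(r,g[r,245:275].tolist(),g[r,362:400].tolist())
for r in(130,150): print(r,g[r,245:275].tolist(),g[r,372:410].tolist(), im[r,245:275,0].tolist())
mT=camT("wrist")
for z in(.039,.025): print([proj([[*ch(x,y),z]],mT)[0].round(1).tolist() for x in(0.0,.02) for y in(.1415,.1285,.0515,.0385)])
E
```

```text
98 [215, 213, 205, 188, 163, 159, 172, 177, 180, 183, 178, 184, 184, 185, 188, 190, 184, 169, 150, 136, 108, 78, 74, 104, 148, 175, 183, 183, 186, 183] [181, 177, 181, 181, 174, 154, 118, 89, 109, 136, 155, 175, 185, 190, 192, 187, 186, 186, 183, 181, 172, 146, 114, 100, 95, 97, 103, 104, 105, 110, 106, 104, 107, 107, 110, 114, 140, 167]
102 [215, 209, 201, 187, 170, 162, 167, 176, 177, 182, 190, 192, 192, 194, 191, 191, 187, 179, 168, 155, 126, 93, 82, 115, 152, 173, 180, 183, 183, 184] [178, 180, 179, 179, 173, 148, 103, 88, 116, 150, 177, 195, 204, 197, 186, 183, 178, 180, 184, 171, 139, 128, 116, 102, 97, 96, 104, 108, 106, 107, 105, 107, 108, 104, 106, 108, 106, 104]
130 [219, 220, 220, 219, 219, 198, 173, 149, 131, 127, 130, 130, 132, 132, 136, 137, 134, 111, 65, 36, 34, 35, 31, 33, 36, 34, 41, 41, 40, 38] [44, 42, 44, 42, 43, 38, 34, 36, 32, 44, 73, 105, 114, 119, 119, 126, 130, 130, 129, 129, 131, 128, 129, 131, 128, 131, 129, 127, 134, 130, 129, 128, 130, 131, 130, 127, 135, 167] [130, 135, 132, 131, 130, 120, 127, 133, 124, 119, 122, 122, 124, 124, 129, 129, 125, 105, 60, 35, 37, 36, 30, 32, 35, 33, 42, 42, 40, 39]
150 [160, 161, 162, 162, 160, 155, 149, 133, 121, 125, 128, 128, 129, 132, 131, 133, 136, 130, 109, 65, 34, 30, 33, 33, 36, 40, 37, 41, 38, 39] [42, 45, 43, 41, 33, 34, 28, 26, 44, 76, 105, 114, 118, 121, 130, 129, 131, 130, 127, 130, 129, 128, 131, 131, 130, 131, 131, 130, 128, 127, 128, 129, 130, 128, 126, 127, 128, 130] [87, 87, 88, 89, 86, 81, 86, 96, 108, 117, 121, 120, 122, 124, 122, 124, 127, 123, 103, 63, 33, 31, 36, 33, 37, 41, 36, 39, 38, 38]
[[253.2, 135.1], [270.3, 135.1], [371.8, 135.3], [388.9, 135.3], [251.6, 107.4], [269.1, 107.4], [373.0, 107.5], [390.5, 107.5]]
[[257.3, 135.0], [273.4, 135.0], [368.8, 135.1], [384.9, 135.2], [255.9, 108.9], [272.4, 109.0], [369.9, 109.1], [386.3, 109.1]]
```

```bash
sed -i 's/^CH=.*/CH=np.array([.568,.2992,.3104])/' h.py; python3 -m jog '{"dp":[[-2,-3.4,0],[-2,-3.4,2],[-2,-3.4,6],[-2,-3.4,10],[-2,-3.4,14],[-2,-3.4,18],[-2,-3.4,20],[-2,-3.4,20],[-2,-3.4,20]],"delta_rot":[[0,-0.003,0],[0,-0.003,0],[0,-0.003,0],[0,-0.003,0],[0,-0.003,0],[0,-0.003,0],[0,-0.003,0],[0,-0.003,0],[0,-0.003,0]],"gripper":[-1,-1,-1,-1,-1,-1,-1,-1,-1]}'
python3 - <<'E'
from h import *
delta([*ch(-.07,.09),.0717],down(CH[2]))
E
```

```text
time: 36.65
position: [0.4738, 0.3637, 0.0738]
tool_rot: [0.988, 0.155, 0.001, -0.0]
ft_force: [-0.4, -0.3, -4.5]
grip_width: 0.0437
grip_force: 45.0
dp [-0.0, 0.2, 2.1] rot [-0.0008, -0.0014, 0.0008] q [0.47, 0.69, 1.62, 0.0, 0.83, 1.73] t 36.6
```

```bash
python3 -m jog '{"dp":[[0,0,1],[0,0,2],[0,0,2],[4,0,2],[10,0,2],[17,0,2],[24,0,2],[31,0,2],[38,0,2],[44,0,2],[48,0,2],[48,0,2]],"delta_rot":[[0,0,0],[0,0,0],[0,0,0],[0,0,0],[0,0,0],[0,0,0],[0,0,0],[0,0,0],[0,0,0],[0,0,0],[0,0,0],[0,0,0]],"gripper":[-1,-1,-1,-1,-1,-1,-1,-1,-1,-1,-1,-1]}'
python3 - <<'E'
from h import *
delta([*ch(-.015,.09),.0717],down(CH[2]))
E
```

```text
time: 37.85
position: [0.5202, 0.3786, 0.0719]
tool_rot: [0.988, 0.155, 0.001, -0.001]
ft_force: [0.6, 1.0, -4.2]
grip_width: 0.0437
grip_force: 45.0
dp [6.2, 0.2, 0.2] rot [-0.0009, -0.0023, 0.0006] q [0.46, 0.74, 1.5, 0.0, 0.9, 1.71] t 37.9
```

```bash
python3 -m jog '{"dp":[[0,0,1],[0,0,1.5],[2,0,1.5],[4,0,1.5],[5,0,1.5],[6,0,1.5],[7,0,1.5],[8,0,1.5]],"delta_rot":[[0,0,0],[0,0,0],[0,0,0],[0,0,0],[0,0,0],[0,0,0],[0,0,0],[0,0,0]],"gripper":[-1,-1,-1,-1,-1,-1,-1,-1]}'
python3 - <<'E'
from h import *
delta([*ch(-.015,.09),.0717],down(CH[2]))
E
```

```text
time: 38.65
position: [0.5217, 0.3793, 0.0717]
tool_rot: [0.988, 0.155, -0.005, 0.001]
ft_force: [-11.5, -4.9, 13.8]
grip_width: 0.0434
grip_force: 45.0
dp [4.6, 0.4, -0.1] rot [-0.0001, 0.0097, 0.0012] q [0.45, 0.74, 1.48, 0.0, 0.92, 1.71] t 38.6
```

```bash
python3 -m jog '{"dp":[[0,0,-0.8],[0,0,-1.2],[0,0,-1.2],[1,0,-1.2],[2,0,-1.2],[3,0,-1.2],[3,0,-1.2]],"delta_rot":[[0,0,0],[0,0,0],[0,0,0],[0,0,0],[0,0,0],[0,0,0],[0,0,0]],"gripper":[-1,-1,-1,-1,-1,-1,-1]}'
python3 - <<'E'
from h import *
delta([*ch(-.015,.09),.0717],down(CH[2]))
E
```

```text
time: 39.35
position: [0.522, 0.379, 0.0717]
tool_rot: [0.988, 0.156, -0.008, 0.002]
ft_force: [-13.1, -5.4, 9.7]
grip_width: 0.0436
grip_force: 45.0
dp [4.4, 0.0, -0.1] rot [0.0011, 0.0158, 0.0022] q [0.45, 0.75, 1.48, 0.0, 0.93, 1.71] t 39.4
```

```bash
python3 - <<'E'
from h import *
im,t=snap("wrist","w12"); g=cv2.cvtColor(im,cv2.COLOR_RGB2GRAY)
print(g[60:260:2,316].tolist()); print(g[60:260:2,300].tolist())
o=robot.get_obs(); M=R.from_quat(o["tool_rot"]).as_matrix()
for n,x,z in[("ridge front top",.03,0.0193),("plate rear",.038,-.0007)]: print(n,proj((o["position"]+M@[x,0,-z])[None],t).round(1))
for x in(.035,): print("hood",proj([[*ch(x,.09),.091]],t).round(1),proj([[*ch(x,.09),.076]],t).round(1))
print("ridge front if home",proj([[*ch(.015,.09),.091]],t).round(1))
E
```

```text
[170, 164, 169, 159, 159, 167, 167, 170, 176, 178, 178, 169, 178, 179, 186, 189, 188, 124, 62, 55, 58, 59, 59, 47, 40, 32, 32, 36, 33, 35, 30, 39, 31, 37, 32, 38, 34, 35, 34, 35, 41, 35, 41, 34, 36, 35, 30, 36, 37, 32, 34, 30, 33, 31, 32, 34, 28, 119, 233, 237, 237, 239, 240, 240, 241, 192, 53, 38, 38, 35, 40, 44, 72, 81, 81, 80, 90, 97, 102, 108, 106, 109, 108, 107, 106, 106, 104, 108, 105, 107, 114, 110, 108, 104, 104, 102, 68, 81, 88, 93]
[170, 173, 169, 170, 175, 174, 181, 174, 183, 176, 181, 188, 181, 192, 187, 194, 194, 125, 57, 58, 57, 59, 55, 59, 57, 46, 36, 33, 36, 31, 33, 36, 33, 35, 42, 39, 38, 35, 35, 37, 34, 58, 80, 85, 68, 44, 39, 37, 32, 35, 32, 33, 37, 35, 32, 28, 27, 126, 234, 235, 238, 235, 236, 240, 242, 187, 56, 37, 38, 36, 40, 40, 71, 75, 82, 83, 93, 101, 105, 106, 110, 105, 105, 110, 105, 106, 109, 108, 104, 105, 107, 104, 106, 108, 105, 100, 68, 76, 88, 95]
ridge front top [[320.1 208.5]]
plate rear [[320.3 186.4]]
hood [[320.5 163. ]] [[320.6 159.6]]
ridge front if home [[320.4 201.3]]
```

```bash
python3 - <<'E'
from h import *
t=camT("wrist")
u=np.array([np.cos(CH[2]),np.sin(CH[2])])
a=unproj([(316,191)],.0717,t)[0,:2]@u; 
for z in(.091,.076): print("hood edge z",z,"minus plate rear (home: 12mm)",((unproj([(316,174.5)],z,t)[0,:2]@u-a)*1000).round(1))
b=unproj([(316,206)],.0915,t)[0,:2]@u; print("hood - ridge front (home 20)",((unproj([(316,174.5)],.091,t)[0,:2]@u-b)*1000).round(1))
print("cam",t[1][:3,3][:2]@u-CH[:2]@u)
E
```

```text
hood edge z 0.091 minus plate rear (home: 12mm) 13.0
hood edge z 0.076 minus plate rear (home: 12mm) 10.5
hood - ridge front (home 20) 16.6
cam 0.05292368156154714
```

```bash
python3 -m jog '{"dp":[[-2,0,0],[-2,0,0],[-2,0,0],[-2,0,0],[-2,0,0],[-2,0,0]],"delta_rot":[[0,0,0],[0,0,0],[0,0,0],[0,0,0],[0,0,0],[0,0,0]],"gripper":[-1,-1,0.2,0.4,0.4,0.4]}' && python3 -m jog '{"dp":[[0,0,-10],[0,0,-30],[0,0,-70],[0,0,-110],[0,0,-120],[0,0,-120]],"delta_rot":[[0,0,0],[0,0,0],[0,0,0],[0,0,0],[0,0,0],[0,0,0]],"gripper":[0.4,0.4,0.4,0.4,0.4,0.4]}'
python3 - <<'E'
from h import *
im,t=snap("wrist","w13"); cv2.imwrite("pics/w13b.png",im[:,:,::-1]); g=cv2.cvtColor(im,cv2.COLOR_RGB2GRAY)
np.save("w13T.npy",t[1]); print(g[60:260:2,318].tolist())
delta([.5171,-.1735,.30],down(-.054))
E
```

```text
time: 40.0
position: [0.5286, 0.3814, 0.0718]
tool_rot: [0.988, 0.155, 0.001, -0.001]
ft_force: [-0.0, 0.1, -0.3]
grip_width: 0.0593
grip_force: 0.0
time: 40.6
position: [0.5294, 0.3819, 0.1948]
tool_rot: [0.988, 0.155, 0.004, -0.001]
ft_force: [0.2, -1.1, 0.1]
grip_width: 0.0611
grip_force: 0.0
[219, 215, 213, 214, 216, 216, 216, 219, 217, 216, 215, 218, 220, 221, 212, 83, 62, 78, 79, 86, 80, 84, 75, 91, 73, 55, 46, 54, 46, 49, 49, 43, 40, 40, 34, 39, 42, 37, 38, 38, 40, 40, 36, 52, 55, 49, 39, 41, 39, 36, 37, 37, 182, 234, 236, 238, 240, 169, 46, 37, 46, 71, 87, 112, 129, 132, 121, 106, 109, 107, 126, 120, 112, 108, 107, 110, 151, 197, 198, 197, 198, 196, 196, 194, 194, 193, 192, 193, 190, 189, 166, 70, 27, 49, 102, 97, 67, 78, 86, 93]
dp [-179.9, 524.5, -108.6] rot [-0.0016, -0.0028, 0.3651] q [0.45, 0.59, 1.4, 0.0, 1.15, 1.71] t 40.6
```

```bash
python3 -m jog '{"dp":[[0,0,-50],[-10,30,-95],[-28,78,-109],[-44,126,-109],[-60,174,-109],[-76,222,-109],[-92,270,-109],[-108,318,-109],[-124,366,-109],[-140,412,-109],[-156,458,-109],[-170,495,-109]],"delta_rot":[[0,0,0],[0,0,0.03],[0,0,0.07],[0,0,0.11],[0,0,0.15],[0,0,0.19],[0,0,0.23],[0,0,0.27],[0,0,0.31],[0,0,0.34],[0,0,0.365],[0,0,0.365]],"gripper":[0.6,0.6,0.6,0.6,0.8,0.8,0.8,0.8,0.8,0.8,0.8,0.8]}'; python3 - <<'E'
from h import *
delta([.5171,-.1735,.15],down(-.054))
E
```

```text
time: 41.85
position: [0.5161, -0.1441, 0.2978]
tool_rot: [1.0, -0.027, -0.001, -0.002]
ft_force: [1.5, 0.5, 0.2]
grip_width: 0.0784
grip_force: 0.0
dp [3.0, 29.7, 147.7] rot [-0.0031, 0.003, -0.0008] q [-0.48, 0.32, 1.56, 0.0, 1.26, 1.14] t 41.9
```

```bash
python3 -m jog '{"dp":[[1,10,30],[2,20,70],[3,30,110],[3,30,140],[3,30,147],[3,30,147],[3,30,147]],"delta_rot":[[0,0,0],[0,0,0],[0,0,0],[0,0,0],[0,0,0],[0,0,0],[0,0,0]],"gripper":[0.8,0.8,0.8,0.8,0.8,0.8,0.8]}'; cat >> h.py <<'E'
def findpack(fn):
    im,t=snap("wrist",fn); hs=cv2.cvtColor(im,cv2.COLOR_RGB2HSV); m=((hs[...,1]<70)&(hs[...,2]>150)).astype(np.uint8)
    m=cv2.morphologyEx(m,cv2.MORPH_OPEN,np.ones((5,5)))
    for c in cv2.findContours(m,0,1)[0]:
        if cv2.contourArea(c)<600: continue
        P=unproj(c[:,0,:],.046,t)[:,:2]*1000
        (cx,cy),(w,h),a=cv2.minAreaRect(P.astype(np.float32)); a=(a+45)%90-45
        y=np.radians(a); g=np.array([cx,cy])-58*np.array([np.cos(y),np.sin(y)])
        print("plate",round(cx),round(cy),"size",round(w),round(h),"yaw",round(y,3),"grasp",g.round(1),"area",cv2.contourArea(c))
        if 25<min(w,h)<46 and 40<max(w,h)<58: delta([*(g/1000),.047],down(y))
E
python3 -c "
from h import *
findpack('w14')"
```

```text
time: 42.55
position: [0.5196, -0.1724, 0.1535]
tool_rot: [1.0, -0.027, 0.001, -0.0]
ft_force: [-0.0, -0.4, 0.2]
grip_width: 0.0788
grip_force: 0.0
plate 509 -314 size 42 52 yaw 0.023 grasp [ 451.5 -314.9] area 2001.5
dp [-61.2, 145.8, 107.0] rot [0.0001, -0.0034, -0.0765] q [-0.53, 0.52, 1.7, 0.0, 0.93, 1.1] t 42.6
plate 517 135 size 36 74 yaw -0.332 grasp [462.1 154. ] area 1368.5
plate 574 -174 size 51 40 yaw -0.053 grasp [ 516.4 -171.1] area 2260.5
dp [-4.1, -1.3, 107.2] rot [-0.0001, -0.0034, -0.0006] q [-0.53, 0.52, 1.7, 0.0, 0.93, 1.1] t 42.6
```

```bash
python3 -m jog '{"dp":[[-1,0,30],[-3,-1,60],[-3,-1,85],[-3,-1,98],[-3,-1,105],[-3,-1,105],[-3,-1,105]],"delta_rot":[[0,0,0],[0,0,0],[0,0,0],[0,0,0],[0,0,0],[0,0,0],[0,0,0]],"gripper":[0.8,0.8,0.8,0.8,0.8,0.8,0.8]}' && python3 -m jog '{"dp":[[0,0,0],[0,0,0],[0,0,0],[0,0,0],[0,0,0],[0,0,0],[0,0,0],[0,0,0]],"delta_rot":[[0,0,0],[0,0,0],[0,0,0],[0,0,0],[0,0,0],[0,0,0],[0,0,0],[0,0,0]],"gripper":[-1,-1,-1,-1,-1,-1,-1,-1]}' 45
```

```text
time: 43.3
position: [0.5172, -0.1715, 0.049]
tool_rot: [1.0, -0.027, 0.002, -0.0]
ft_force: [-0.4, -0.1, 0.1]
grip_width: 0.0785
grip_force: 0.0
time: 44.1
position: [0.5161, -0.1709, 0.048]
tool_rot: [1.0, -0.027, 0.0, -0.001]
ft_force: [-0.3, 0.4, 2.7]
grip_width: 0.0435
grip_force: 45.0
```

```bash
python3 -m jog '{"dp":[[0,0,-5],[0,0,-15],[0,0,-35],[0,0,-60],[0,0,-90],[0,0,-120],[0,0,-150],[0,0,-180],[0,0,-200],[0,0,-200]],"delta_rot":[[0,0,0],[0,0,0],[0,0,0],[0,0,0],[0,0,0],[0,0,0],[0,0,0],[0,0,0],[0,0,0],[0,0,0]],"gripper":[-1,-1,-1,-1,-1,-1,-1,-1,-1,-1]}' && python3 -c "
from h import *
delta([*ch(-.08,0),.20],down(CH[2]))"
```

```text
time: 45.1
position: [0.5174, -0.1721, 0.2511]
tool_rot: [1.0, -0.027, 0.004, 0.001]
ft_force: [0.4, 0.3, -4.7]
grip_width: 0.0436
grip_force: 45.0
dp [-49.8, -444.9, 49.8] rot [0.0034, -0.0067, -0.3641] q [-0.53, 0.38, 1.61, 0.0, 1.15, 1.1] t 45.1
```

```bash
python3 -m jog '{"dp":[[-3,-25,0],[-7,-63,0],[-11,-101,0],[-16,-140,0],[-20,-180,0],[-24,-220,0],[-29,-260,0],[-33,-300,0],[-38,-340,10],[-42,-375,25],[-46,-410,40],[-50,-435,50]],"delta_rot":[[0,0,-0.04],[0,0,-0.08],[0,0,-0.12],[0,0,-0.16],[0,0,-0.2],[0,0,-0.24],[0,0,-0.28],[0,0,-0.32],[0.003,-0.005,-0.364],[0.003,-0.005,-0.364],[0.003,-0.005,-0.364],[0.003,-0.005,-0.364]],"gripper":[-1,-1,-1,-1,-1,-1,-1,-1,-1,-1,-1,-1]}' && python3 -c "
from h import *
delta([*ch(-.08,0),.095],down(CH[2]))"
```

```text
time: 46.3
position: [0.4871, 0.2675, 0.1955]
tool_rot: [0.988, 0.155, -0.004, -0.002]
ft_force: [0.8, 0.1, -5.1]
grip_width: 0.0435
grip_force: 45.0
dp [7.5, -5.0, 100.5] rot [-0.0052, 0.0079, 0.001] q [0.3, 0.47, 1.63, 0.01, 1.05, 1.55] t 46.3
```

```bash
python3 -m jog '{"dp":[[0,-4,20],[1,-8,45],[1,-8,70],[1,-8,90],[1,-8,100],[1,-8,100],[1,-8,100],[1,-8,100]],"delta_rot":[[0,0,0],[0,0.002,0],[0,0.002,0],[0,0.002,0],[0,0.002,0],[0,0.002,0],[0,0.002,0],[0,0.002,0]],"gripper":[-1,-1,-1,-1,-1,-1,-1,-1]}' && python3 - <<'E'
from h import *
delta([*ch(-.08,0),.073],down(CH[2]))
im,t=snap("wrist","w15");g=cv2.cvtColor(im,cv2.COLOR_RGB2GRAY)
for r in(86,96,140): print(r,g[r,235:285].tolist(),g[r,360:410].tolist())
print([proj([[*ch(x,y),.039]],t)[0].round(1).tolist() for x in(0.01,.02) for y in(.0515,.0385,-.0385,-.0515)])
E
```

```text
time: 47.1
position: [0.4885, 0.2744, 0.0994]
tool_rot: [0.988, 0.154, 0.0, -0.002]
ft_force: [0.3, -0.5, -4.5]
grip_width: 0.0435
grip_force: 45.0
dp [3.3, 0.7, 26.4] rot [-0.0046, -0.0013, -0.0003] q [0.31, 0.61, 1.7, 0.01, 0.82, 1.57] t 47.1
86 [24, 32, 25, 18, 18, 28, 36, 39, 30, 27, 21, 27, 27, 21, 25, 40, 70, 103, 119, 121, 143, 167, 186, 198, 202, 203, 205, 204, 208, 211, 214, 215, 211, 199, 175, 156, 125, 91, 88, 124, 164, 191, 197, 195, 196, 196, 193, 198, 197, 198] [198, 201, 199, 195, 199, 197, 200, 199, 199, 198, 188, 166, 149, 114, 84, 104, 139, 170, 190, 206, 215, 213, 216, 213, 211, 210, 207, 205, 202, 198, 181, 166, 176, 191, 198, 199, 197, 197, 198, 197, 197, 197, 197, 197, 196, 197, 197, 196, 199, 195]
96 [29, 37, 31, 23, 24, 21, 15, 17, 22, 18, 18, 22, 21, 16, 20, 13, 46, 92, 121, 135, 145, 154, 174, 191, 197, 200, 203, 206, 209, 212, 212, 214, 213, 207, 192, 171, 142, 108, 86, 110, 159, 190, 195, 196, 197, 200, 197, 196, 197, 197] [200, 199, 197, 199, 200, 198, 199, 198, 200, 197, 192, 178, 150, 109, 95, 116, 153, 177, 198, 209, 215, 214, 210, 213, 211, 206, 206, 205, 204, 190, 173, 163, 173, 192, 197, 200, 199, 199, 196, 196, 199, 197, 200, 200, 198, 197, 199, 199, 197, 197]
140 [47, 44, 46, 38, 34, 36, 29, 22, 23, 23, 40, 35, 27, 24, 28, 18, 23, 23, 32, 47, 84, 110, 120, 119, 116, 119, 125, 122, 95, 55, 36, 30, 32, 35, 36, 37, 43, 43, 38, 41, 42, 44, 97, 183, 228, 236, 237, 234, 236, 236] [235, 235, 236, 237, 236, 223, 166, 88, 49, 44, 44, 43, 44, 48, 40, 37, 37, 33, 31, 32, 50, 97, 132, 138, 135, 136, 131, 124, 117, 120, 123, 126, 125, 128, 127, 126, 128, 127, 126, 128, 126, 129, 128, 127, 126, 128, 129, 131, 127, 133]
[[253.1, 98.6], [270.5, 98.6], [373.3, 98.6], [390.7, 98.6], [252.3, 84.2], [269.8, 84.2], [373.9, 84.2], [391.5, 84.2]]
```

```bash
python3 -m jog '{"dp":[[0,0.7,3],[0,0.7,8],[0,0.7,13],[0,0.7,18],[0,0.7,22],[0,0.7,24],[0,0.7,25],[0,0.7,26],[0,0.7,26]],"delta_rot":[[-0.003,0,0],[-0.003,0,0],[-0.003,0,0],[-0.003,0,0],[-0.003,0,0],[-0.003,0,0],[-0.003,0,0],[-0.003,0,0],[-0.003,0,0]],"gripper":[-1,-1,-1,-1,-1,-1,-1,-1,-1]}' && python3 -m jog '{"dp":[[3,0,0],[9,0,0],[16,0,0],[23,0,0],[30,0,0],[37,0,0],[44,0,0],[49,0,0],[52,0,0],[52,0,0]],"delta_rot":[[0,0,0],[0,0,0],[0,0,0],[0,0,0],[0,0,0],[0,0,0],[0,0,0],[0,0,0],[0,0,0],[0,0,0]],"gripper":[-1,-1,-1,-1,-1,-1,-1,-1,-1,-1]}'; python3 - <<'E'
from h import *
delta([*ch(-.015,0),.073],down(CH[2]))
E
```

```text
time: 48.05
position: [0.4875, 0.2735, 0.073]
tool_rot: [0.988, 0.155, -0.001, -0.001]
ft_force: [-2.2, -1.1, -0.2]
grip_width: 0.0438
grip_force: 45.0
time: 49.05
position: [0.5382, 0.2898, 0.073]
tool_rot: [0.988, 0.154, -0.0, -0.001]
ft_force: [-4.0, 0.1, 4.9]
grip_width: 0.044
grip_force: 45.0
dp [16.2, 0.1, 0.0] rot [-0.0017, -0.0002, -0.0002] q [0.31, 0.7, 1.58, 0.0, 0.85, 1.57] t 49.0
```

```bash
python3 -m jog '{"dp":[[2,0,-0.3],[4,0,-0.3],[6,0,-0.3],[8,0,-0.3],[10,0,-0.3],[12,0,-0.3],[14,0,-0.3],[15,0,-0.3],[16,0,-0.3]],"delta_rot":[[0,0,0],[0,0,0],[0,0,0],[0,0,0],[0,0,0],[0,0,0],[0,0,0],[0,0,0],[0,0,0]],"gripper":[-1,-1,-1,-1,-1,-1,-1,-1,-1]}'; python3 - <<'E'
from h import *
delta([*ch(-.015,0),.073],down(CH[2]))
E
```

```text
time: 49.95
position: [0.5481, 0.293, 0.073]
tool_rot: [0.988, 0.155, -0.006, 0.0]
ft_force: [-13.7, -5.9, 13.7]
grip_width: 0.0435
grip_force: 45.0
dp [5.9, 0.1, -0.1] rot [-0.0013, 0.0116, 0.0003] q [0.31, 0.72, 1.55, 0.0, 0.89, 1.57] t 50.0
```

```bash
cat >> h.py <<'E'
def home(zt,fn,col=316):
    im,t=snap("wrist",fn); g=cv2.cvtColor(im,cv2.COLOR_RGB2GRAY)[120:235,col].astype(int); b=np.where(g>135)[0]
    r0,r1=120+b[0]-.5,120+b[-1]+.5; u=np.array([np.cos(CH[2]),np.sin(CH[2])])
    print("rows",r0,r1,"gap(12)",[((unproj([(col,r0)],z,t)[0,:2]-unproj([(col,r1)],zt,t)[0,:2])@u*1000).round(1) for z in(.091,.076)])
E
python3 - <<'E'
from h import *
home(.071,"w16")
E
```

```text
rows 169.5 187.5 gap(12) [np.float64(13.7), np.float64(11.5)]
```

```bash
python3 -m jog '{"dp":[[1,0,-1],[2,0,-1.5],[3,0,-1.5],[4,0,-1.5],[4,0,-1.5]],"delta_rot":[[0,0,0],[0,0,0],[0,0,0],[0,0,0],[0,0,0]],"gripper":[-1,-1,-1,-1,-1]}'; python3 - <<'E'
from h import *
delta([*ch(-.015,0),.073],down(CH[2])); home(.071,"w17")
E
```

```text
time: 50.5
position: [0.5483, 0.2927, 0.073]
tool_rot: [0.988, 0.155, -0.01, 0.001]
ft_force: [-15.5, -7.1, 10.1]
grip_width: 0.0436
grip_force: 45.0
dp [5.7, -0.2, -0.1] rot [-0.0004, 0.0201, 0.0015] q [0.31, 0.72, 1.54, 0.0, 0.9, 1.57] t 50.5
rows 170.5 187.5 gap(12) [np.float64(13.3), np.float64(10.9)]
```

Firm stop. Release, rise, go to pack3.

```bash
python3 -m jog '{"dp":[[-3,0,0],[-3,0,0],[-3,0,0],[-3,0,0],[-3,0,0],[-3,0,0]],"delta_rot":[[0,0,0],[0,0,0],[0,0,0],[0,0,0],[0,0,0],[0,0,0]],"gripper":[-1,-1,0.2,0.4,0.4,0.4]}' && python3 -m jog '{"dp":[[0,0,-10],[0,0,-30],[0,0,-70],[0,0,-110],[0,0,-150],[0,0,-190],[0,0,-200],[0,0,-200]],"delta_rot":[[0,0,0],[0,0,0],[0,0,0],[0,0,0],[0,0,0],[0,0,0],[0,0,0],[0,0,0]],"gripper":[0.4,0.4,0.4,0.4,0.4,0.6,0.8,0.8]}'
python3 - <<'E'
from h import *
delta([.4515,-.315,.16],down(.023))
E
```

```text
time: 51.15
position: [0.5549, 0.2951, 0.0744]
tool_rot: [0.988, 0.154, 0.001, -0.001]
ft_force: [-0.5, -1.0, -0.3]
grip_width: 0.0599
grip_force: 0.0
time: 51.95
position: [0.555, 0.2949, 0.2771]
tool_rot: [0.988, 0.155, 0.002, -0.001]
ft_force: [-0.1, 0.4, -1.2]
grip_width: 0.075
grip_force: 0.0
dp [-285.3, 549.3, 114.7] rot [-0.0024, -0.0049, 0.2873] q [0.31, 0.48, 1.36, 0.0, 1.3, 1.57] t 52.0
```

```bash
python3 -m jog '{"dp":[[-15,28,0],[-35,68,0],[-56,108,0],[-78,150,0],[-100,192,0],[-122,235,0],[-144,277,0],[-166,320,0],[-188,362,0],[-210,404,0],[-232,446,0],[-252,486,0]],"delta_rot":[[0,0,0.02],[0,0,0.05],[0,0,0.08],[0,0,0.11],[0,0,0.14],[0,0,0.17],[0,0,0.2],[0,0,0.23],[0,0,0.26],[0,0,0.287],[0,0,0.287],[0,0,0.287]],"gripper":[0.8,0.8,0.8,0.8,0.8,0.8,0.8,0.8,0.8,0.8,0.8,0.8]}' && python3 -m jog '{"dp":[[-17,32,20],[-30,55,60],[-35,62,100],[-35,62,115],[-35,62,117],[-35,62,117],[-35,62,117]],"delta_rot":[[0,0,0],[0,0,0],[0,0,0],[0,0,0],[0,0,0],[0,0,0],[0,0,0]],"gripper":[0.8,0.8,0.8,0.8,0.8,0.8,0.8]}'
python3 - <<'E'
from h import *
findpack("w18")
E
```

```text
time: 53.15
position: [0.4603, -0.2465, 0.2714]
tool_rot: [1.0, 0.011, -0.002, -0.002]
ft_force: [0.6, -0.2, -0.5]
grip_width: 0.0783
grip_force: 0.0
time: 53.85
position: [0.4289, -0.3081, 0.1571]
tool_rot: [1.0, 0.012, -0.0, -0.0]
ft_force: [0.2, -0.4, 0.2]
grip_width: 0.0788
grip_force: 0.0
plate 324 -263 size 73 16 yaw -0.32 grasp [ 269.  -244.3] area 654.0
plate 510 -313 size 40 51 yaw 0.024 grasp [ 451.8 -314.6] area 2383.0
dp [22.6, 6.9, 110.5] rot [0.0002, 0.0, -0.0005] q [-0.83, 0.49, 1.74, -0.0, 0.91, 0.71] t 53.9
```

```bash
python3 -m jog '{"dp":[[8,2,20],[16,5,40],[23,7,70],[23,7,95],[23,7,106],[23,7,109],[23,7,109],[23,7,109]],"delta_rot":[[0,0,0],[0,0,0],[0,0,0],[0,0,0],[0,0,0],[0,0,0],[0,0,0],[0,0,0]],"gripper":[0.8,0.8,0.8,0.8,0.8,0.8,0.8,0.8]}' && python3 -m jog '{"dp":[[0,0,0],[0,0,0],[0,0,0],[0,0,0],[0,0,0],[0,0,0],[0,0,0],[0,0,0]],"delta_rot":[[0,0,0],[0,0,0],[0,0,0],[0,0,0],[0,0,0],[0,0,0],[0,0,0],[0,0,0]],"gripper":[-1,-1,-1,-1,-1,-1,-1,-1]}' 45
```

```text
time: 54.7
position: [0.4521, -0.315, 0.0489]
tool_rot: [1.0, 0.012, 0.0, 0.0]
ft_force: [0.3, -0.7, -0.4]
grip_width: 0.0785
grip_force: 0.0
time: 55.5
position: [0.4513, -0.3141, 0.0476]
tool_rot: [1.0, 0.012, -0.001, -0.001]
ft_force: [0.2, 1.4, 1.9]
grip_width: 0.0439
grip_force: 45.0
```

```bash
python3 -m jog '{"dp":[[0,0,-5],[0,0,-15],[0,0,-35],[0,0,-60],[0,0,-90],[0,0,-120],[0,0,-150],[0,0,-180],[0,0,-200],[0,0,-200]],"delta_rot":[[0,0,0],[0,0,0],[0,0,0],[0,0,0],[0,0,0],[0,0,0],[0,0,0],[0,0,0],[0,0,0],[0,0,0]],"gripper":[-1,-1,-1,-1,-1,-1,-1,-1,-1,-1]}' && python3 -c "
from h import *
delta([*ch(-.08,-.09),.20],down(CH[2]))"
```

```text
time: 56.5
position: [0.4528, -0.3157, 0.2507]
tool_rot: [1.0, 0.012, 0.002, 0.002]
ft_force: [0.8, -0.1, -6.3]
grip_width: 0.0435
grip_force: 45.0
dp [78.1, -503.3, 48.9] rot [0.0044, -0.0026, -0.2871] q [-0.81, 0.39, 1.59, -0.0, 1.15, 0.74] t 56.5
```

```bash
python3 -m jog '{"dp":[[4,-25,0],[9,-62,0],[15,-102,0],[22,-142,0],[28,-182,0],[34,-222,0],[40,-262,0],[47,-302,0],[53,-342,0],[59,-382,0],[65,-422,0],[70,-450,0]],"delta_rot":[[0,0,-0.03],[0,0,-0.06],[0,0,-0.09],[0,0,-0.12],[0,0,-0.15],[0,0,-0.18],[0,0,-0.21],[0,0,-0.24],[0,0,-0.27],[0.003,-0.002,-0.287],[0.003,-0.002,-0.287],[0.003,-0.002,-0.287]],"gripper":[-1,-1,-1,-1,-1,-1,-1,-1,-1,-1,-1,-1]}' && python3 -m jog '{"dp":[[0,0,0],[0,0,0],[0,0,0]],"delta_rot":[[0,0,0],[0,0,0],[0,0,0]],"gripper":[-1,-1,-1]}' && python3 -c "
from h import *
delta([*ch(-.08,-.09),.10],down(CH[2]))"
```

```text
time: 57.7
position: [0.5094, 0.1394, 0.2461]
tool_rot: [0.988, 0.155, -0.004, -0.003]
ft_force: [0.2, -0.9, -7.2]
grip_width: 0.0435
grip_force: 45.0
time: 58.0
position: [0.5101, 0.1362, 0.2469]
tool_rot: [0.988, 0.154, -0.003, -0.002]
ft_force: [-0.0, -0.9, -5.9]
grip_width: 0.0434
grip_force: 45.0
dp [25.7, -46.8, 147.0] rot [-0.0051, 0.0055, -0.0007] q [0.05, 0.37, 1.64, 0.0, 1.14, 1.31] t 58.0
```

```bash
python3 -m jog '{"dp":[[8,-15,0],[16,-30,10],[22,-42,40],[25,-47,80],[25,-47,115],[25,-47,138],[25,-47,147],[25,-47,147],[25,-47,147],[25,-47,147]],"delta_rot":[[0,0,0],[0,0,0],[-0.003,0.003,0],[-0.003,0.003,0],[-0.003,0.003,0],[-0.003,0.003,0],[-0.003,0.003,0],[-0.003,0.003,0],[-0.003,0.003,0],[-0.003,0.003,0]],"gripper":[-1,-1,-1,-1,-1,-1,-1,-1,-1,-1]}' && python3 - <<'E'
from h import *
delta([*ch(-.08,-.09),.073],down(CH[2]))
im,t=snap("wrist","w19");g=cv2.cvtColor(im,cv2.COLOR_RGB2GRAY)
for r in(86,96,140): print(r,g[r,235:285].tolist(),g[r,360:410].tolist())
print([proj([[*ch(x,y),.039]],t)[0].round(1).tolist() for x in(0.01,.02) for y in(-.0385,-.0515,-.1285,-.1415)])
E
```

```text
time: 59.0
position: [0.5217, 0.1898, 0.1028]
tool_rot: [0.988, 0.154, 0.002, -0.001]
ft_force: [1.1, 0.5, -5.1]
grip_width: 0.0437
grip_force: 45.0
dp [-2.6, -0.0, 29.8] rot [-0.0013, -0.0042, -0.0008] q [0.15, 0.6, 1.72, 0.0, 0.82, 1.41] t 59.0
86 [39, 33, 22, 26, 28, 27, 26, 37, 30, 32, 22, 20, 20, 22, 22, 34, 63, 93, 107, 115, 132, 157, 173, 181, 182, 185, 184, 184, 186, 189, 191, 192, 186, 171, 149, 127, 101, 79, 88, 115, 153, 177, 183, 181, 184, 182, 181, 183, 179, 182] [182, 185, 182, 185, 185, 183, 182, 183, 182, 177, 152, 109, 82, 103, 135, 160, 177, 188, 202, 212, 207, 208, 201, 202, 206, 209, 201, 195, 177, 172, 190, 204, 210, 213, 209, 208, 210, 209, 210, 210, 212, 212, 212, 208, 209, 209, 210, 211, 209, 210]
96 [40, 35, 33, 32, 22, 27, 24, 38, 41, 34, 22, 24, 21, 17, 16, 28, 44, 86, 121, 136, 143, 160, 180, 197, 205, 205, 210, 211, 212, 214, 216, 218, 217, 208, 184, 163, 130, 93, 88, 113, 132, 137, 139, 138, 138, 139, 139, 136, 137, 140] [210, 208, 211, 211, 211, 212, 212, 210, 195, 183, 155, 112, 95, 123, 158, 184, 204, 216, 218, 218, 217, 214, 213, 212, 210, 205, 202, 185, 180, 195, 213, 215, 216, 217, 216, 215, 216, 215, 216, 215, 214, 216, 214, 213, 214, 214, 215, 214, 215, 215]
140 [56, 50, 48, 36, 38, 37, 28, 26, 26, 22, 19, 21, 14, 21, 19, 15, 22, 12, 25, 53, 99, 126, 134, 148, 166, 158, 135, 113, 80, 41, 27, 34, 29, 36, 37, 36, 42, 40, 40, 41, 40, 56, 112, 191, 230, 237, 238, 238, 238, 237] [236, 237, 238, 239, 238, 224, 171, 89, 47, 44, 46, 42, 46, 44, 46, 38, 37, 36, 31, 34, 51, 98, 130, 134, 131, 124, 119, 138, 150, 151, 153, 151, 144, 142, 138, 136, 132, 128, 121, 117, 117, 108, 109, 103, 99, 99, 97, 92, 96, 95]
[[253.5, 107.4], [270.5, 107.3], [370.9, 107.3], [387.8, 107.3], [252.7, 93.4], [269.8, 93.4], [371.5, 93.4], [388.6, 93.4]]
```

```bash
python3 -m jog '{"dp":[[0,0,6],[0,0,12],[0,0,17],[0,0,22],[0,0,25],[0,0,27],[0,0,28],[0,0,29],[0,0,29]],"delta_rot":[[0,-0.002,0],[0,-0.002,0],[0,-0.002,0],[0,-0.002,0],[0,-0.002,0],[0,-0.002,0],[0,-0.002,0],[0,-0.002,0],[0,-0.002,0]],"gripper":[-1,-1,-1,-1,-1,-1,-1,-1,-1]}' && python3 -m jog '{"dp":[[3,0,0],[9,0,0],[16,0,0],[23,0,0],[30,0,0],[37,0,0],[44,0,0],[49,0,0],[52,0,0],[52,0,0]],"delta_rot":[[0,0,0],[0,0,0],[0,0,0],[0,0,0],[0,0,0],[0,0,0],[0,0,0],[0,0,0],[0,0,0],[0,0,0]],"gripper":[-1,-1,-1,-1,-1,-1,-1,-1,-1,-1]}'; python3 - <<'E'
from h import *
delta([*ch(-.015,-.09),.0726],down(CH[2]))
E
```

```text
time: 59.95
position: [0.5202, 0.1899, 0.0726]
tool_rot: [0.988, 0.155, -0.001, -0.001]
ft_force: [-1.7, -0.7, -3.3]
grip_width: 0.0436
grip_force: 45.0
time: 60.95
position: [0.5704, 0.2061, 0.0726]
tool_rot: [0.988, 0.155, -0.0, -0.001]
ft_force: [-3.9, -1.9, 4.5]
grip_width: 0.0438
grip_force: 45.0
dp [11.1, 0.6, 0.0] rot [-0.0018, 0.0007, -0.0001] q [0.16, 0.7, 1.6, 0.0, 0.85, 1.42] t 61.0
```

```bash
python3 -m jog '{"dp":[[2,0,-0.3],[4,0,-0.5],[6,0,-0.8],[8,0,-1],[10,0,-1.3],[12,0,-1.5],[14,0,-1.5],[14,0,-1.5]],"delta_rot":[[0,0,0],[0,0,0],[0,0,0],[0,0,0],[0,0,0],[0,0,0],[0,0,0],[0,0,0]],"gripper":[-1,-1,-1,-1,-1,-1,-1,-1]}'; python3 - <<'E'
from h import *
delta([*ch(-.015,-.09),.0726],down(CH[2])); home(.071,"w20")
E
```

```text
time: 61.75
position: [0.5761, 0.2077, 0.0726]
tool_rot: [0.988, 0.155, -0.009, 0.001]
ft_force: [-14.7, -7.9, 8.4]
grip_width: 0.0434
grip_force: 45.0
dp [5.3, 0.4, -0.1] rot [-0.0016, 0.0181, 0.0016] q [0.16, 0.71, 1.57, -0.0, 0.88, 1.42] t 61.8
rows 170.5 187.5 gap(12) [np.float64(13.2), np.float64(10.9)]
```

Home, same gap as the others. Release, back away clear and take a final look.

```bash
python3 -m jog '{"dp":[[-3,0,0],[-3,0,0],[-3,0,0],[-3,0,0],[-3,0,0],[-3,0,0]],"delta_rot":[[0,0,0],[0,0,0],[0,0,0],[0,0,0],[0,0,0],[0,0,0]],"gripper":[-1,-1,0.2,0.4,0.4,0.4]}' && python3 -m jog '{"dp":[[0,0,-10],[0,0,-30],[0,0,-70],[0,0,-110],[0,0,-150],[0,0,-190],[0,0,-230],[-20,20,-250],[-40,50,-250],[-60,90,-250],[-80,130,-250],[-100,170,-250]],"delta_rot":[[0,0,0],[0,0,0],[0,0,0],[0,0,0],[0,0,0],[0,0,0],[0,0,0],[0,0,0],[0,0,0],[0,0,0],[0,0,0],[0,0,0]],"gripper":[0.4,0.4,0.4,0.4,0.4,0.4,0.4,0.4,0.4,0.4,0.4,0.4]}' && python3 -m jog '{"dp":[[0,0,0],[0,0,0],[0,0,0]],"delta_rot":[[0,0,0],[0,0,0],[0,0,0]],"gripper":[0.4,0.4,0.4]}'
python3 - <<'E'
from h import *
im,t=snap("wrist","w21"); b,t=snap("top","t21"); s,t=snap("scene","s21")
a=cv2.resize(im[:,:,::-1],(400,250)); b=cv2.resize(b[110:310,150:450,::-1],(400,267)); s=cv2.resize(s[130:345,200:500,::-1],(400,287))
o=np.zeros((560,800,3),np.uint8); o[:250,:400]=a; o[:267,400:]=b; o[270:557,:400]=s
w=cv2.resize(im[0:225,0:320,::-1],(400,281)); o[275:556,400:]=w
cv2.imwrite("pics/fin.png",o)
E
```

```text
time: 62.4
position: [0.5815, 0.2095, 0.0739]
tool_rot: [0.988, 0.154, 0.0, -0.001]
ft_force: [-1.0, -0.2, 0.7]
grip_width: 0.0601
grip_force: 0.0
time: 63.6
position: [0.5369, 0.0151, 0.3246]
tool_rot: [0.988, 0.155, 0.0, -0.0]
ft_force: [1.4, 0.4, -0.0]
grip_width: 0.0612
grip_force: 0.0
time: 63.9
position: [0.5374, 0.0172, 0.3239]
tool_rot: [0.988, 0.155, -0.0, -0.001]
ft_force: [1.1, -0.3, 0.6]
grip_width: 0.0609
grip_force: 0.0
```

View pics/fin.png

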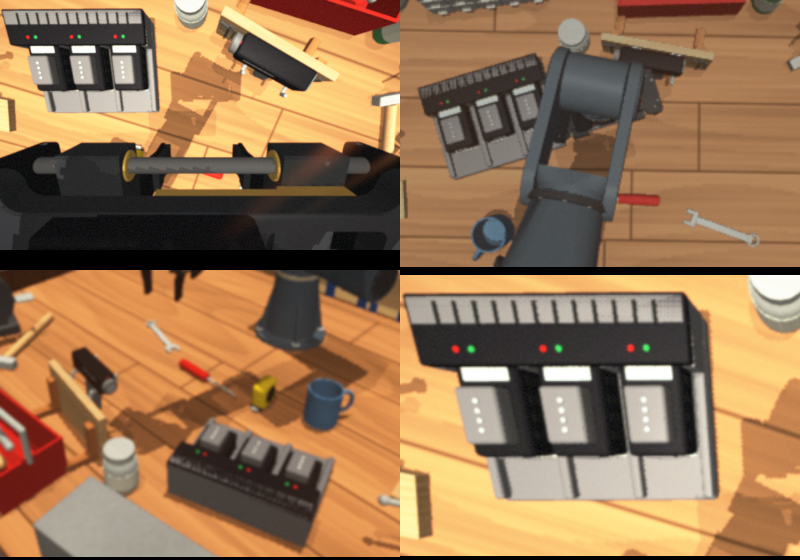

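All three packs sit flat and equally deep in their bays (bottom right, x = 485, 565 and 650). The thermometer hangs on its hooks, and the other things on the bench look undisturbed.

```bash
python3 -c "
from rig import robot
print(robot.hand_in())"
```

```text
the job is handed in; nothing more can be done
None
```

The job is handed in at about 64 s of the 210 s: each pack's plate was held under the thermometer for over two seconds, left to right, the thermometer is back across its two hooks, and all three packs are pushed home against the stop in their own bays (no score was returned).

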